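Reload the ring feeder, pin it and key it on

ROBOT

A 6-joint arm with a two-finger parallel gripper is mounted at the origin on the work surface. World frame = base frame: x ahead of the robot, y to its left, z up, the work surface at z = 0. Lengths are in m, angles in rad, forces in N, time in s.
With the tool pointing down it reaches from about 0.275 to 0.725 m from the base axis. Payload 5.6 kg.
Tool frame: the origin (TCP) lies midway between the tips of the shut fingers; the grasp point (between the pads) lies r.pinch_z behind it (r.pinch_z is the distance from the TCP to the grasp point, in m); y points along the fingers, x is the direction in which the jaws open and shut, and the axes are right-handed (so a half turn about y gives the same grasp; the last joint's range is limited). The gripper opens to 85 mm and grips with 20 to 120 N. Pads are 22 mm wide; open, the fingers measure 114 mm over their backs; the gripper's body (76 mm by 85 mm) begins 54 mm behind the grasp point. The pads swing forward as they close: fully open they stand 13 mm farther back than shut.
Start: joints at [1.477, 0.255, 0.108, 0, -1.424, -0.285], TCP at [0.203, 0.511, 0.192] pointing down, gripper open.
Joint ranges: [-2.95, 2.95], [-1.21, 1.97], [-1.09, 1.5], [-2.87, 1.71], [-2.94, -0.07], [-3.05, 3.05]. Speed limits (rad/s): [2.57, 2.57, 3.14, 3.14, 3.14, 3.14].

INTERFACE

Orientations are given as [roll, pitch, yaw] about the fixed x, y, z axes, in that order (R = Rz(yaw) Ry(pitch) Rx(roll)).
In Python, from rig import telemetry, optics, job, r gives the robot as it stands. The module is installed in compiled form; this text tells all that it offers.
- The arm moves only by the shell command python3 -m inch 'ROWS' [OPENING]. ROWS is JSON, a list that holds one entry, the list of rows, each a list of 6 numbers: the shift along the tool's x, y, z in mm, then the turn, a rotation vector about the tool's x, y, z in degrees. In form: [[[tx, ty, tz, rx, ry, rz], ...]]. A call has 1 to 8 rows; each row shifts and turns the commanded pose from where the row before left it, along the tool's axes as they then stand; what a row does not reach is not made up. A row lasts 1/8 s, in which the tool goes at most 62.5 mm and 10.7 degrees, less where a joint would pass 70% of its speed; a pose out of reach is approached as far as the arm can. A call is refused whole if a number of a shift passes 62.5 or a number of a turn 10.7, either way. A call with a gripper value outside its range is refused whole. OPENING is the opening, from 0 (shut) to 1 (fully open), set as the call begins (- or left out, the last holds). The fingers move at their own pace and stop on an object; the grip force is fixed at half the most. Time passes only in rows, so rows that do not move let the fingers close. It gives the time, the measured TCP pose, the force and the opening at its end, in the units of the state.
- telemetry.get_state(): the state, without advancing time (a new reading comes with each control period).
- optics.capture(name): name is "scene" or "side" or "wrist"; returns (picture, depth): 480x640x3 uint8, red, green, blue; 480x640 float32, m along the optical axis (not along the pixel's ray), 0 where there is no reading.
- optics.camera_info(name): a dict with "mtx" (3x3 intrinsics, pixels), "camera_from_world" (4x4, takes a point from world to camera coordinates). Camera axes: x right, y down, z forward; pixel columns grow to the right and rows downward; lengths in m; the calibration is good to about 2 mm. The wrist camera is an equidistant fisheye: a pixel r from the principal point sees the ray r / f radians off the axis. A picture is of the moment at which its call begins: read the wrist's pose just before it. camera_info takes no time and is no camera call; for the wrist camera it gives the pose at the moment of the call.
- job.hand_in(): hands the job in, once; it reports no verdict.
The state is a dict: "time_s": time; "joint_pos": joint angles; "qvel": joint speeds; "joint_efforts": joint torques, N m; "ee_pos": TCP position; "eef_rot": TCP orientation; "ft_force": force on the tool from outside, world axes, zero at the start; "wrist_torque": the same for the moment, N m; "width": finger opening in m.
Only numpy, scipy, OpenCV 4.12 (cv2) and the standard library are available. Lean on these libraries where they do the work, as an engineer would, in place of code of your own. Each camera call takes 0.05 s, during which the arm holds its last target. There are 200 camera calls.

TASK

Reload the ring feeder for the blister line: stack every round threading die lying on the bench flat on the feeder's upright post (not the hexagonal die). Then push the linch pin fully home through the cross hole near the top of the post and swing its sprung loop over the post end until it has snapped shut on the other side. Last, take the key out of its dock, put it fully into the lock on the control box, turn it clockwise to its stop to start the feeder, and leave it there.

Things in the scene. Friction and masses are not known exactly. Their poses are not given: they have to be found in the camera images.
- feeder: Ring feeder, fixed: blue round drum 150 mm across, steel top disc at 40 mm, and on it an upright steel post 24 mm thick, top at 132 mm. Origin under the post on the bench, z up. A cross hole runs through the post along the feeder's x. A blue drive box 62 mm high is on its +x side (72 to 158 mm out), an outlet chute under 40 mm high on +y; -x faces the robot
- post_foot (a point): foot of the post, at the top of the steel disc (40 mm above the bench), where the lowest die comes to lie
- post_hole (a point): centre of the cross hole, on the post's axis, 114 mm above the bench; the hole is 13 mm wide and high and runs along the feeder's x. The post is spot-faced there to 20 mm through thickness: a pin pushed home has its shoulder 10 mm from this point. The post ends 18 mm above this point
- die1: round steel threading die: disc 60 mm across, 15 mm thick, 30 mm bore, 0.24 kg, lying flat. Origin at the centre of its underside. None if absent: 3 or all of the four dies are present. Four fit on the post below the cross hole, in any order
- die2: as die1
- die3: as die1
- die4: as die1
- hex_die: hexagonal steel die, 64 mm over the corners, 15 mm thick, without a through hole; not for the feeder, stays off it. Origin at the centre of its underside
- pin: linch pin, steel, 0.18 kg, lying on its head, loop open. Shank along its +x: 10 mm thick, 36 mm long, tip tapered. Origin on the axis at the shoulder between shank and head (6 mm above the bench when lying). Head: block x -40 to 0 mm, 20 mm wide (y), 12 mm high. Loop hinged across the head at x = -36 mm, along y; wire 6 mm, 52 mm wide outside, 40 mm inside
- pin_grip (a point): the point of the pin's head to grip: on the axis, at x = -16 mm, fingers closing across y on the 20 mm flats
- loop (a joint): swing of the pin's loop (rad): 0 = open, leaning back from the hinge and 55 degrees up (bar at x = -81, z = 65 mm of the pin); it swings up and over the shank to 2.18 = shut, lying around the shank, its bar at x = 43 mm. A spring throws it over centre: below 1.09 back to open, above 1.09 shut; about 0.1 N m, 1.3 N at the bar
- loop_bar (a point): middle of the bar at the loop's far end: round, 12 mm thick, 34 mm long along the pin's y, 79 mm from the hinge
- dock: grey plastic key dock, fixed block 64 x 50 x 36 mm high with a slot 30 mm deep in its top, long side of the slot along its x. The key starts in it. Origin at the centre of its underside
- key: brass key, 70 mm long, 0.09 kg, upright in the dock at the start. Origin at the middle of the blade's lower tip, z up along the key. Blade 16 (x) by 7 mm (y), 28 mm long, lowest 4 mm narrower; round collar 26 mm across at 28 to 36 mm; flat bow 40 mm wide (x), 10 mm thick (y), at 40 to 70 mm. A half turn about z gives the same key
- control_box: grey control box, fixed, 110 x 90 x 45 mm high, with the lock standing in the middle of its top. Origin at the centre of its underside
- lock_slot (a point): mouth of the key slot on the lock's axis, top of the lock cylinder, 79 mm above the bench. Slot 18.4 by 9.4 mm, 30 mm deep, long side along this point's x; the point turns with the lock. Key fully in: the collar sits on the lock, the blade's tip 28 mm below this point
- lock (a joint): angle of the lock cylinder (rad), clockwise seen from above: 0 = off (slot along the control box's x), 1.57 = its stop, feeder on. It stays where it is left; friction about 0.06 N m
- socket_a: bystander: chrome socket standing upright, 38 mm across, 62 mm high, origin at the centre of its underside
- socket_b: bystander: chrome socket standing upright, 32 mm across, 75 mm high, origin at the centre of its underside

How it is judged:
On the way, in this order (a step that is already met when the one before it is completed fails the run):
1. every round die present lies on the post (horizontal distance between each of die1, die2, die3, die4 and post_foot below 0.007 m and z of each of die1, die2, die3, die4 in the frame of post_foot below 0.065 m and angle between the z axis of each of die1, die2, die3, die4 and the z axis of feeder, either way round below 0.1 rad), for 0.2 s.
2. the pin is home through the cross hole and its loop is shut over the post end (all of step 1 and distance between pin and post_hole below 0.017 m and angle between the x axis of pin and the x axis of feeder, either way round below 0.2 rad and z of pin in the frame of post_hole between -0.005 and 0.005 m and value of joint loop above 2 rad), for 0.2 s.
3. the key is fully in the lock (distance between pin and post_hole below 0.017 m and angle between the x axis of pin and the x axis of feeder, either way round below 0.2 rad and z of pin in the frame of post_hole between -0.005 and 0.005 m and value of joint loop above 2 rad and horizontal distance between key and lock_slot below 0.005 m and z of key in the frame of lock_slot below -0.025 m and angle between the z axis of key and the z axis of control_box, either way round below 0.12 rad), for 0.1 s.
4. the key is turned to its stop (all of step 3 and value of joint lock above 1.4 rad), for 0.2 s.
At the end, for the whole second after the job is handed in: All dies present lie flat on the post (centred in 7 mm); pin through the hole, shoulder 7 mm or less from home, loop past 2.0 rad; key in the lock to within 3 mm, upright, lock past 1.4 rad; hexagonal die off the feeder; pin and key at rest (all of step 1 and all of step 4 and horizontal distance between hex_die and post_foot above 0.08 m and linear speed of each of pin, key below 0.02 m/s); the robot touches nothing.
Of die1, die2, die3, die4 only 3 to 4 are there at a start; the rules pass over those that are not, and their reading is None.
At some moment in a run one of die1, die2, die3, die4 may be knocked a few centimetres aside while the robot is not near it.
It also fails if it takes over 210 s, if anything falls off the work surface, if the arm or the gripper's body presses on something with over 40 N, if the wrist force passes 120 N, or if a joint passes its speed limit or range.

## Working session

There is one attempt and no reset: what is moved stays moved. The work goes in short steps, Python scripts to look and compute and a shell command to move; the robot and the scene stay as the last step left them, time stands still between calls to the robot, and variables do not carry over. Pictures are saved under pics/ and viewed, about 12 in all and at most 16, crops included, and the job is handed in when it is done.

```bash
ls; mkdir -p pics; python3 - <<'E'
from rig import telemetry, optics, job, r
import cv2, numpy as np
print(telemetry.get_state(), r.pinch_z)
for n in ("scene","side"):
    i=optics.camera_info(n); print(n,i)
    p,d=optics.capture(n); np.savez('pics/%s0.npz'%n,p=p,d=d); cv2.imwrite('pics/%s0.png'%n,p[:,:,::-1])
print(optics.camera_info("wrist"))
E
```

```text
pics
{'time_s': 0.0, 'joint_pos': array([ 1.47658710e+00,  2.55784684e-01,  1.06998896e-01, -4.69621355e-04,
       -1.42391123e+00, -2.84614438e-01]), 'qvel': array([ 0.00038871, -0.00063103,  0.00050376, -0.00051031,  0.00121012,
       -0.00066277]), 'joint_efforts': array([-2.52979125e-04, -3.86632061e+01,  2.37939531e+01,  5.36467105e+00,
       -6.08557821e-03, -8.71247266e-06]), 'ee_pos': array([0.20313648, 0.51049299, 0.19137455]), 'eef_rot': array([-1.57070838, -0.00195465, -1.94968925]), 'ft_force': array([-0.35154405,  0.12455368, -0.04634525]), 'wrist_torque': array([0.02101059, 0.03151419, 0.01684028]), 'width': 0.08521644327047925} 0.0187
scene {'mtx': array([[512.57737752,   0.        , 324.11174401],
       [  0.        , 512.57737752, 243.0515094 ],
       [  0.        ,   0.        ,   1.        ]]), 'camera_from_world': array([[-0.8081345 ,  0.58891287, -0.01001291,  0.48675624],
       [ 0.42952322,  0.57760978, -0.69417343, -0.12745961],
       [-0.40302411, -0.56528627, -0.71973814,  1.30945053],
       [ 0.        ,  0.        ,  0.        ,  1.        ]])}
sid
[... 161 characters left out ...]
]), 'camera_from_world': array([[ 0.78611367, -0.61794156, -0.01317322, -0.46119838],
       [-0.32078742, -0.38968619, -0.86327291,  0.23523204],
       [ 0.52831878,  0.68285643, -0.50456551,  0.85123631],
       [ 0.        ,  0.        ,  0.        ,  1.        ]])}
{'mtx': array([[371.64829954,   0.        , 322.12257264],
       [  0.        , 371.64829954, 236.9723021 ],
       [  0.        ,   0.        ,   1.        ]]), 'camera_from_world': array([[-0.36853788, -0.92960998,  0.00225931,  0.54853551],
       [-0.88830858,  0.35287853,  0.29391258, -0.03700717],
       [-0.27402133,  0.10631096, -0.95582963,  0.38014249],
       [ 0.        ,  0.        ,  0.        ,  1.        ]])}
```

View pics/scene0.png

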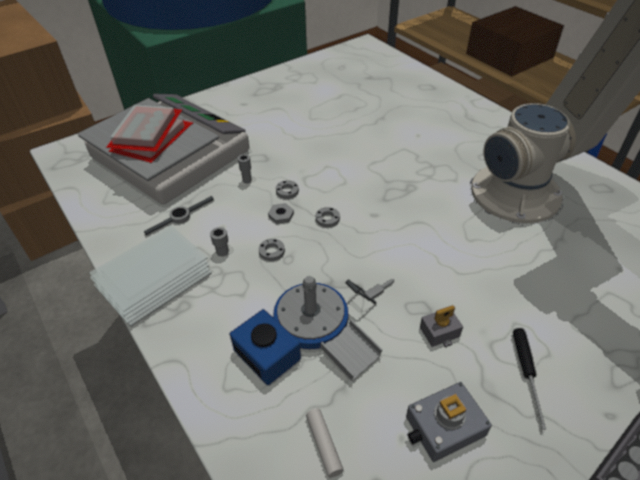

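View pics/side0.png

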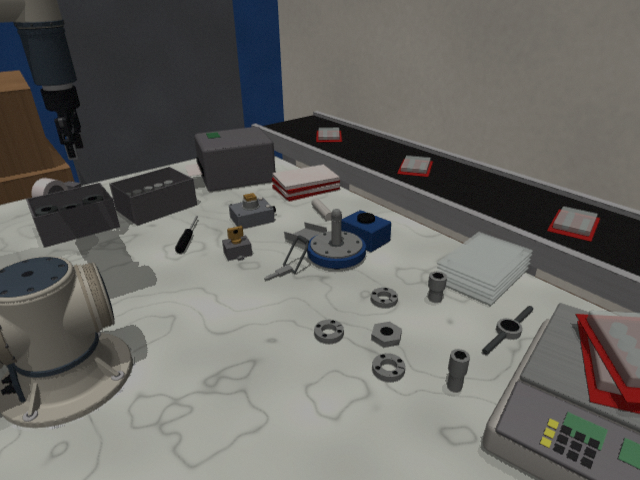

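The pictures show three round dies (scene px (287,188), (327,216), (272,249)) and the hex die (281,212). The feeder post is at (310,290), the pin at (370,290), the key in its dock at (441,325) and the control box at (448,420).

```bash
cat > h.py <<'E'
import numpy as np, cv2
from scipy.spatial.transform import Rotation as R
from rig import telemetry, optics, job, r
def cloud(n,d,info):
    K=info['mtx'];T=np.linalg.inv(info['camera_from_world'])
    v,u=np.mgrid[:480,:640].astype(float)
    x=(u-K[0,2])/K[0,0];y=(v-K[1,2])/K[1,1]
    if n=='wrist':
        th=np.hypot(x,y);s=np.where(th>1e-6,np.tan(np.minimum(th,1.45))/np.maximum(th,1e-6),1);x=x*s;y=y*s
    P=np.stack([x*d,y*d,d],-1)
    W=P@T[:3,:3].T+T[:3,3]; W[d<=0]=np.nan
    return W
def px2w(n,uv,z,info):
    K=info['mtx'];T=np.linalg.inv(info['camera_from_world']);u,v=uv
    x=(u-K[0,2])/K[0,0];y=(v-K[1,2])/K[1,1]
    if n=='wrist':
        th=np.hypot(x,y);s=np.tan(th)/th;x*=s;y*=s
    dr=T[:3,:3]@[x,y,1];o=T[:3,3];return o+dr*(z-o[2])/dr[2]
def look(n,name=None):
    info=optics.camera_info(n);p,d=optics.capture(n)
    if name: cv2.imwrite('pics/%s.png'%name,p[:,:,::-1])
    return p,d,cloud(n,d,info),info
def tool():
    s=telemetry.get_state();return s['ee_pos'],R.from_euler('xyz',s['eef_rot']).as_matrix(),s
E
python3 - <<'E'
from h import *
for n in('scene','side'):
    z=np.load('pics/%s0.npz'%n);W=cloud(n,z['d'],optics.camera_info(n))
    m=(W[...,2]>.006)&(W[...,2]<.3)&(W[...,0]>.2)&(W[...,0]<1.)&(abs(W[...,1])<.62)
    m=m.astype(np.uint8)
    c,l,st,ce=cv2.connectedComponentsWithStats(m)
    print(n)
    for i in range(1,c):
        if st[i,4]<60: continue
        w=W[l==i];mx=w[:,2].max()
        t=w[w[:,2]>np.percentile(w[:,2],98)-.004]
        (cx,cy),(a,b),an=cv2.minAreaRect((t[:,:2]*1000).astype(np.float32))
        print(ce[i].round(),st[i,4],'zmax %.3f'%np.percentile(w[:,2],98),'mean',w.mean(0).round(3),'toprect',round(cx),round(cy),round(a),round(b),round(an))
E
```

```text
scene
[181. 157.] 7273 zmax 0.146 mean [ 0.649 -0.547  0.078] toprect 708 -591 58 118 90
[287. 189.] 281 zmax 0.018 mean [ 0.465 -0.35   0.013] toprect 464 -351 58 56 58
[179. 215.] 515 zmax 0.019 mean [ 0.729 -0.425  0.013] toprect 724 -429 177 48 17
[281. 213.] 372 zmax 0.018 mean [ 0.527 -0.283  0.014] toprect 525 -285 56 64 7
[328. 216.] 316 zmax 0.018 mean [ 0.443 -0.204  0.013] toprect 442 -206 56 57 88
[150. 273.] 6269 zmax 0.063 mean [ 0.865 -0.254  0.051] toprect 855 -275 168 113 8
[220. 240.] 405 zmax 0.065 mean [ 0.701 -0.256  0.046] toprect 700 -262 36 36 68
[272. 249.] 375 zmax 0.017 mean [ 0.609 -0.193  0.013] toprect 609 -195 58 56 39
[304. 333.] 8906 zmax 0.108 mean [0.688 0.055 0.043] toprect 646 17 22 23 84
[369. 290.] 396 zmax 0.077 mean [0.518 0.041 0.032] toprect 560 40 37 11 90
[442. 326.] 1132 zmax 0.077 mean [0.465 0.195 0.037] toprect 457 189 10 39 74
[527. 364.] 883 zmax 0.027 mean [0.387 0.341 0.02 ] toprect 370 322 100 19 50
[447. 422.] 4227 zmax 0.079 mean [0.598 0.338 0.045] toprect 586 333 31 32 79
[324. 443.] 1155 zmax 0.029 mean [0.777 0.24  0.023] to
[... 680 characters left out ...]
an [0.373 0.319 0.018] toprect 367 317 96 17 53
[480. 267.] 4387 zmax 0.062 mean [ 0.82  -0.29   0.048] toprect 813 -283 258 112 9
[384. 296.] 351 zmax 0.015 mean [ 0.606 -0.201  0.013] toprect 608 -198 59 57 22
[550. 377.] 10470 zmax 0.146 mean [ 0.585 -0.578  0.09 ] toprect 706 -592 109 56 0
[508. 329.] 690 zmax 0.017 mean [ 0.72  -0.433  0.013] toprect 724 -431 47 182 84
[328. 330.] 447 zmax 0.016 mean [ 0.44  -0.212  0.013] toprect 442 -210 57 58 42
[386. 333.] 541 zmax 0.016 mean [ 0.523 -0.29   0.013] toprect 526 -288 63 55 36
[457. 368.] 686 zmax 0.076 mean [ 0.518 -0.46   0.052] toprect 524 -455 31 31 67
[388. 366.] 581 zmax 0.016 mean [ 0.461 -0.357  0.013] toprect 463 -355 59 57 21
```

```bash
python3 -m inch '[[[0,-12,0,0,9.74,0],[0,-12,0,0,9.74,0],[0,-12,0,0,9.74,0],[0,-12,0,0,9.74,0],[0,-12,0,0,9.74,0],[0,-12,0,0,9.74,0],[0,-12,0,0,9.74,0],[0,0,0,0,0,0]]]' 1
python3 - <<'E'
from h import *
print(tool()); print(np.linalg.inv(optics.camera_info('wrist')['camera_from_world']).round(3))
z=np.load('pics/scene0.npz');W=cloud('scene',z['d'],optics.camera_info('scene'));p=z['p'].astype(int)
blue=(p[...,2]>p[...,0]+40)
for n in('scene','side'):
    z=np.load('pics/%s0.npz'%n);W=cloud(n,z['d'],optics.camera_info(n));p=z['p'].astype(int)
    near=(abs(W[...,0]-.65)<.2)&(abs(W[...,1]-.03)<.2)
    t=W[near&(W[...,2]>.055)&(W[...,2]<.068)&(p[...,2]>p[...,0]+30)]
    print(n,'drivebox',len(t),cv2.minAreaRect((t[:,:2]*1000).astype(np.float32)))
    t=W[near&(W[...,2]>.118)&(W[...,2]<.14)&(np.hypot(W[...,0]-.646,W[...,1]-.014)<.03)]
    if len(t):print('post',t.mean(0),t.max(0),t.min(0))
    t=W[near&(W[...,2]>.036)&(W[...,2]<.046)&(np.hypot(W[...,0]-.646,W[...,1]-.014)<.085)]
    print('disc',cv2.minEnclosingCircle((t[:,:2]*1000).astype(np.float32)))
    t=W[near&(W[...,2]>.04)&(W[...,2]<.048)]
    near=(abs(W[...,0]-.59)<.09)&(abs(W[...,1]-.335)<.09)
    t=W[near&(W[...,2]>.041)&(W[...,2]<.05)]
    print('cbox',cv2.minAreaRect((t[:,:2]*1000).astype(np.float32)))
    t=W[near&(W[...,2]>.073)&(W[...,2]<.085)]
    print('locktop',cv2.minAreaRect((t[:,:2]*1000).astype(np.float32)))
    near=(abs(W[...,0]-.46)<.06)&(abs(W[...,1]-.195)<.06)
    t=W[near&(W[...,2]>.032)&(W[...,2]<.039)]
    print('dock',cv2.minAreaRect((t[:,:2]*1000).astype(np.float32)))
    t=W[near&(W[...,2]>.066)]
    print('bow',cv2.minAreaRect((t[:,:2]*1000).astype(np.float32)),t[:,2].max())
E
```

```text
time_s: 1.1
ee_pos: [0.2034, 0.5113, 0.2767]
eef_rot: [-1.572, 0.0, -3.138]
ft_force: [0.1, 0.3, -0.7]
width: 0.0854
(array([0.203401  , 0.5113103 , 0.27665988]), array([[-9.99993695e-01,  9.86590597e-05,  3.54977770e-03],
       [-3.54967036e-03,  1.06765816e-03, -9.99993130e-01],
       [-1.02448331e-04, -9.99999425e-01, -1.06730122e-03]]), {'time_s': 1.1, 'joint_pos': array([ 1.47658520e+00,  2.47799809e-01,  3.09628307e-01, -2.21909435e-06,
       -1.63155262e+00, -1.47303561e+00]), 'qvel': array([-0.00063304,  0.00620353, -0.03343395, -0.01028263,  0.01362877,
        0.07667568]), 'joint_efforts': array([-9.26527980e-03, -3.86761022e+01,  2.44369125e+01,  5.52465722e+00,
       -1.61985685e-01, -9.71921012e-01]), 'ee_pos': array([0.203401  , 0.5113103 , 0.27665988]), 'eef_rot': array([-1.57186363e+00,  1.02448331e-04, -3.13804298e+00]), 'ft_force': array([ 0.09002839,  0.28279714, -0.67549817]), 'wrist_torque': array([0.04760269, 0.02674417, 0.00033981]), 'width': 0.0853717137779861})
[[-1.    -0.005 -0.002  0.204]
 [-0.005  0.956  0.294  0.436]
 [ 0.     0.294 -0.956  0.458]
 
[... 820 characters left out ...]
68847656), (89.14848327636719, 109.62040710449219), 8.860977172851562)
post [0.64348086 0.00880852 0.12586087] [0.6572645  0.02186029 0.13176638] [ 0.63485411 -0.00136729  0.11823327]
disc ((655.4322509765625, 16.534738540649414), 76.83773040771484)
cbox ((585.1273803710938, 329.93170166015625), (92.22731018066406, 108.5616455078125), 78.75843048095703)
locktop ((586.7717895507812, 330.90301513671875), (35.799949645996094, 30.348678588867188), 81.40934753417969)
dock ((456.86029052734375, 186.59207153320312), (54.98041534423828, 63.859100341796875), 74.56121826171875)
bow ((456.2805480957031, 185.89593505859375), (12.67138385772705, 38.429290771484375), 74.09133911132812) 0.07748282027358266
```

```bash
python3 -m inch '[[[-21.2,0,50.8,0,0,0],[-21.2,0,50.8,0,0,0],[-21.2,0,50.8,0,0,0],[-21.2,0,50.8,0,0,0],[-21.2,0,50.8,0,0,0],[-21.2,0,50.8,0,0,0],[-21.2,0,50.8,0,0,0]]]' 1
python3 -m inch '[[[-21.2,0,50.8,0,0,0],[-21.2,0,50.8,0,0,0],[-21.2,0,50.8,0,0,0],[-21.2,0,50.8,0,0,0],[-21.2,0,50.8,0,0,0],[-21.2,0,50.8,0,0,0],[-21.2,0,50.8,0,0,0],[0,0,0,0,0,0]]]'
cat > dies.py <<'E'
from h import *
import sys
p,d,W,info=look('wrist',sys.argv[1])
m=((W[...,2]>.006)&(W[...,2]<.03)).astype(np.uint8)
c,l,st,ce=cv2.connectedComponentsWithStats(m)
for i in range(1,c):
    if not 300<st[i,4]<9000: continue
    w=W[l==i]; cs=cv2.findContours((l==i).astype(np.uint8),cv2.RETR_EXTERNAL,cv2.CHAIN_APPROX_NONE)[0][0][:,0]
    P=np.array([px2w('wrist',q,.0155,info) for q in cs])[:,:2]*1000
    print(ce[i].round(),st[i,4],'depth mean',(w[w[:,2]>.012].mean(0)*1000).round(1),'ray circle',cv2.fitEllipse(P.astype(np.float32)))
E
python3 dies.py w1; python3 -c "
from h import *;print(tool()[0],tool()[2]['joint_pos'])"
```

```text
time_s: 1.98
ee_pos: [0.3524, 0.1539, 0.2756]
eef_rot: [-1.571, -0.001, -3.135]
ft_force: [0.2, -0.2, 0.0]
width: 0.0855
time_s: 2.98
ee_pos: [0.5016, -0.2022, 0.2734]
eef_rot: [-1.572, -0.005, -3.14]
ft_force: [-0.6, 0.1, -0.2]
width: 0.0853
[147.  19.] 1863 depth mean [ 724.2 -429.8   15. ] ray circle ((725.1837768554688, -428.696044921875), (42.011837005615234, 158.4836883544922), 95.00293731689453)
[353.  63.] 1485 depth mean [ 465.  -354.2   14.8] ray circle ((464.97296142578125, -353.9427795410156), (57.64729309082031, 58.98091125488281), 149.72189331054688)
[116. 129.] 935 depth mean [ 764.3 -288.2   24.3] ray circle ((767.8150024414062, -289.4337463378906), (21.12086296081543, 146.94712829589844), 8.174349784851074)
[301. 118.] 1901 depth mean [ 526.  -287.8   15. ] ray circle ((526.05078125, -287.82354736328125), (57.17035675048828, 57.42326736450195), 60.34806442260742)
[370. 183.] 1446 depth mean [ 443.3 -209.6   14.9] ray circle ((443.3533020019531, -209.7495574951172), (57.59853744506836, 59.378353118896484), 17.68429183959961)
[234. 193.] 1403 depth mean [ 608.5 -197.8 
[... 509 characters left out ...]
2905273438, -15.199867248535156), (35.91823196411133, 91.9637680053711), 97.68441009521484)
[324. 354.] 652 depth mean [511.7  33.8  16.9] ray circle ((501.26806640625, 33.41678237915039), (52.57170867919922, 92.81304168701172), 107.93431854248047)
[238. 399.] 1061 depth mean [630.8 121.5  19.9] ray circle ((632.389892578125, 124.55003356933594), (69.4002456665039, 81.07859802246094), 123.74689483642578)
[136. 465.] 345 depth mean [884.  345.8  21.3] ray circle ((885.37548828125, 352.99462890625), (37.750553131103516, 115.01325988769531), 85.34029388427734)
[ 0.50131538 -0.20080293  0.27417426] [-9.14268294e-02  2.29982180e-01  2.80304204e-01 -5.13236362e-04
 -1.62471010e+00  9.37978308e-02]
```

View pics/w1.png

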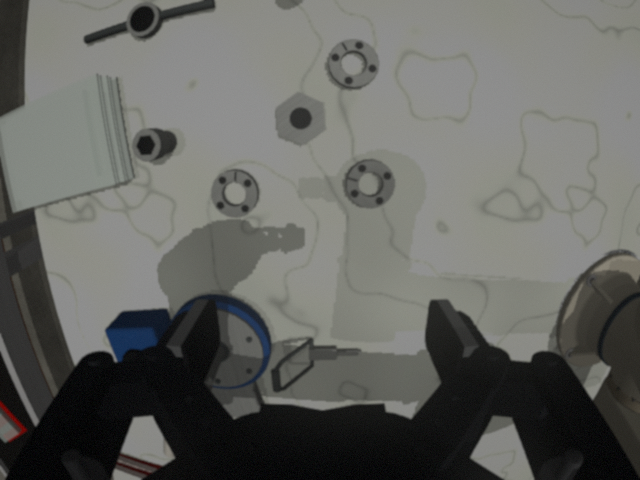

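Wrist view shows the dies at (353,63), (370,183) and (234,193), with the hex at (301,118). The pin is at (320,350), and its shank points at the robot. I'm picking die B first.

```bash
python3 -m inch '[[[0,0,0,0,10,0],[0,0,0,0,10,0],[0,0,0,0,10,0],[0,0,0,0,10,0],[0,0,0,0,10,0],[0,0,0,0,10,0],[0,0,0,0,10,0],[0,0,0,0,10,0]]]' 1
python3 -m inch '[[[0,0,0,0,10,0],[-9,50,29,0,0,0],[0,50,29,0,0,0],[0,50,0,0,0,0],[0,50,0,0,0,0],[0,0,0,0,0,0],[0,0,0,0,0,0]]]'
python3 dies.py w2; python3 -c "
from h import *;print(tool()[:2])"
```

```text
time_s: 4.03
ee_pos: [0.5012, -0.1983, 0.2763]
eef_rot: [-1.571, -0.0, 1.746]
ft_force: [1.2, -0.2, 0.4]
width: 0.0854
time_s: 4.9
ee_pos: [0.445, -0.2088, 0.0785]
eef_rot: [-1.574, 0.001, 1.575]
ft_force: [0.5, 0.3, 1.3]
width: 0.0854
[323. 230.] 4387 depth mean [ 441.3 -208.7   14.8] ray circle ((441.52191162109375, -208.67967224121094), (58.134857177734375, 59.56163024902344), 92.46693420410156)
[138. 256.] 3248 depth mean [ 463.4 -352.1   14.7] ray circle ((463.0414733886719, -351.5620422363281), (58.53721237182617, 62.87926483154297), 36.124107360839844)
[589. 291.] 1454 depth mean [513.9  33.4  17.7] ray circle ((507.3403625488281, 34.18913650512695), (50.81626510620117, 119.50497436523438), 110.49308013916016)
[  5. 320.] 342 depth mean [ 538.5 -536.7   20.3] ray circle ((540.3485717773438, -541.415283203125), (22.74648094177246, 50.22106170654297), 75.56251525878906)
[236. 331.] 2371 depth mean [ 525.9 -276.9   14.8] ray circle ((524.0331420898438, -278.11627197265625), (41.38438415527344, 65.964599609375), 83.56587982177734)
[ 61. 315.] 486 depth mean [ 520.5 -447.1   21. ] 
[... 255 characters left out ...]
5), 103.2214584350586)
[615. 402.] 940 depth mean [647.3 138.5  19.3] ray circle ((652.1566162109375, 147.92518615722656), (57.296871185302734, 90.23420715332031), 144.48770141601562)
[333. 395.] 1141 depth mean [ 590.  -199.    14.5] ray circle ((587.51220703125, -198.8634490966797), (29.70223045349121, 58.230777740478516), 4.99214506149292)
[134. 461.] 816 depth mean [ 723.4 -427.6   15.7] ray circle ((718.7457885742188, -425.6281433105469), (45.452850341796875, 71.4979019165039), 72.3124771118164)
(array([ 0.44554302, -0.20890035,  0.07888203]), array([[-0.00393136,  0.00423465, -0.99998331],
       [ 0.99999123, -0.00142767, -0.00393744],
       [-0.00144432, -0.99999001, -0.004229  ]]))
```

```bash
python3 -m inch '[[[0,30,3.5,0,0,0],[0,30,0,0,0,0],[0,17,0,0,0,0],[0,0,0,0,0,0],[0,0,0,0,0,0]]]' 1
python3 -m inch '[[[0,0,0,0,0,0],[0,0,0,0,0,0],[0,0,0,0,0,0],[0,0,0,0,0,0]]]' 0
python3 -m inch '[[[0,0,0,0,0,0],[0,-20,0,0,0,0],[0,-50,0,0,0,0],[0,-60,0,0,0,0],[0,-60,0,0,0,0],[0,0,0,0,0,0]]]' 
python3 dies.py w3 | head -5; python3 -c "
from h import *;print(tool()[:2])"
```

```text
time_s: 5.58
ee_pos: [0.4419, -0.209, 0.0012]
eef_rot: [-1.574, 0.001, 1.574]
ft_force: [-0.2, -0.7, -0.1]
width: 0.0855
time_s: 6.08
ee_pos: [0.4402, -0.2087, -0.0006]
eef_rot: [-1.571, 0.0, 1.573]
ft_force: [0.0, 0.0, 0.5]
width: 0.0123
time_s: 6.82
ee_pos: [0.443, -0.2098, 0.1947]
eef_rot: [-1.581, 0.003, 1.573]
ft_force: [-0.8, -0.2, -0.7]
width: 0.0003
[324. 199.] 2136 depth mean [ 442.  -208.7   14.8] ray circle ((441.95074462890625, -208.76686096191406), (58.36861038208008, 58.80047607421875), 84.19194793701172)
[618. 215.] 659 depth mean [450.6 163.1  21.2] ray circle ((450.28692626953125, 165.1070556640625), (33.46236038208008, 70.74237060546875), 76.09149169921875)
[188. 220.] 1849 depth mean [ 463.9 -353.    14.8] ray circle ((463.475341796875, -352.4587707519531), (58.28590774536133, 61.18864059448242), 39.951377868652344)
[532. 249.] 973 depth mean [510.4  33.6  16.9] ray circle ((507.7010498046875, 33.742305755615234), (47.7857666015625, 115.50984191894531), 105.30255126953125)
[ 76. 302.] 1785 depth mean [ 570.9 -528.4   21.8] ray circle ((566.9312744140625, -535.380126953125), (19.475372314453125, 446.021484375), 104.85558319091797)
(array([ 0.44139831, -0.20886019,  0.19148374]), array([[-2.08704361e-03,  4.99409732e-03, -9.99985352e-01],
       [ 9.99997611e-01, -6.39633039e-04, -2.09026363e-03],
       [-6.50062649e-04, -9.99987325e-01, -4.99275045e-03]]))
```

View pics/w3.png

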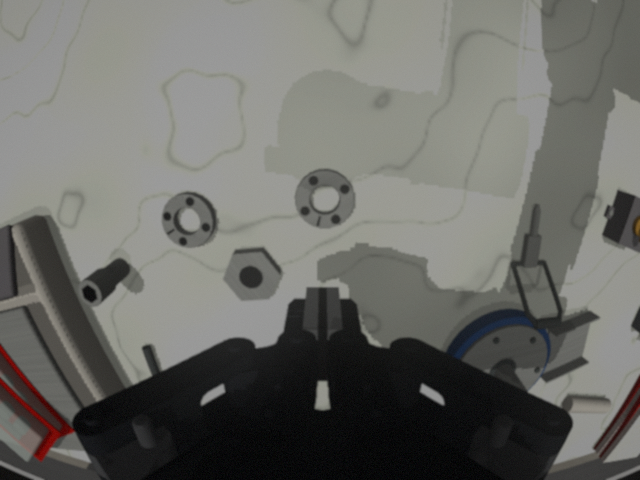

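The fingers closed above the die without gripping it (wrist view: die still at (324,199)). I'll measure where the tips stand at 60 mm opening.

```bash
cat > tips.py <<'E'
from h import *
print(tool()[0],tool()[2]['width'])
for n in('side','scene'):
    p,d,W,i=look(n)
    c=tool()[0]
    m=(abs(W[...,0]-c[0])<.03)&(abs(W[...,1]-c[1])<.08)&(W[...,2]>.1)
    for s in(-1,1):
        w=W[m&((W[...,1]-c[1])*s>0)]
        if len(w)>5: print(n,s,len(w),'zmin',np.percentile(w[:,2],[0,2,10]).round(4),'y near tip',np.percentile(w[w[:,2]<np.percentile(w[:,2],2)+.006][:,1],[5,50,95]).round(3))
E
python3 tips.py
python3 -m inch '[[[0,0,0,0,0,0],[0,0,0,0,0,0],[0,0,0,0,0,0],[0,0,0,0,0,0],[0,0,0,0,0,0],[0,0,0,0,0,0]]]' 0.7
python3 tips.py
```

```text
[ 0.44139831 -0.20886019  0.19148374] 0.0001709206886569902
side -1 6944 zmin [0.2292 0.2543 0.3112] y near tip [-0.223 -0.219 -0.21 ]
side 1 787 zmin [0.2326 0.2454 0.2771] y near tip [-0.208 -0.205 -0.196]
scene -1 405 zmin [0.2333 0.2423 0.2734] y near tip [-0.214 -0.211 -0.209]
scene 1 3407 zmin [0.2284 0.2487 0.2992] y near tip [-0.206 -0.199 -0.193]
time_s: 7.72
ee_pos: [0.4402, -0.2087, 0.1893]
eef_rot: [-1.571, 0.0, 1.573]
ft_force: [0.1, 0.7, -0.6]
width: 0.0599
[ 0.44016495 -0.20869494  0.18932402] 0.059932251653799735
side -1 7192 zmin [0.2315 0.2563 0.3079] y near tip [-0.253 -0.248 -0.239]
side 1 1120 zmin [0.2319 0.2371 0.251 ] y near tip [-0.18  -0.179 -0.173]
scene -1 602 zmin [0.2328 0.2373 0.2488] y near tip [-0.242 -0.238 -0.236]
scene 1 3540 zmin [0.2327 0.2529 0.301 ] y near tip [-0.178 -0.169 -0.164]
```

```bash
python3 - <<'E'
from h import *
ims=[]
for n in('side','scene'):
    p,d,W,i=look(n);c=tool()[0]
    q=i['camera_from_world']@np.r_[c,1];uv=i['mtx']@(q[:3]/q[2]);u,v=uv[:2].astype(int);print(n,u,v)
    p=p.copy();cv2.drawMarker(p,(u,v),(255,0,0),0,8,1)
    a,b=max(v-70,0),max(u-60,0)
    ims.append(cv2.resize(p[a:a+110,b:b+120],(360,330))[:,:,::-1])
cv2.imwrite('pics/t1.png',np.hstack(ims))
E
```

```text
side 326 253
scene 326 155
```

View pics/t1.png

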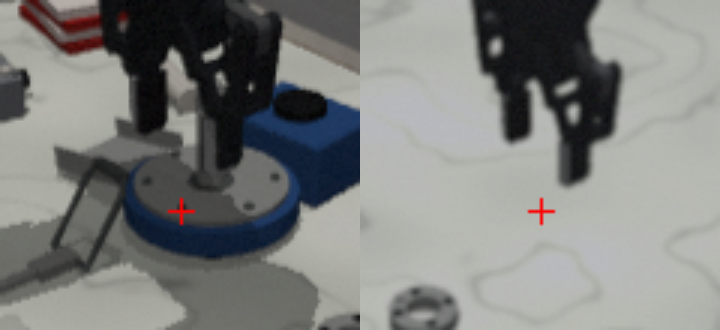

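The marker shows the reported TCP sits about 38 mm below the real fingertips, so I will offset by that amount and descend while watching the force.

```bash
python3 -m inch '[[[0,50,-1.5,0,0,0],[0,60,0,0,0,0],[0,60,0,0,0,0],[0,35,0,0,0,0],[0,10,0,0,0,0],[0,0,0,0,0,0]]]' 1
python3 -m inch '[[[0,4,0,0,0,0],[0,4,0,0,0,0],[0,0,0,0,0,0]]]' 0.85
python3 - <<'E'
from h import *
print(tool()[0])
ims=[]
for n in('side','scene'):
    p,d,W,i=look(n);u,v=((327,330) if n=='side' else(327,216))
    ims.append(cv2.resize(p[v-70:v+40,u-60:u+60],(360,330))[:,:,::-1])
cv2.imwrite('pics/t2.png',np.hstack(ims))
E
```

```text
time_s: 8.68
ee_pos: [0.4422, -0.2089, -0.0252]
eef_rot: [-1.571, 0.0, 1.573]
ft_force: [-0.2, 0.7, 0.8]
width: 0.0853
time_s: 9.05
ee_pos: [0.4418, -0.2087, -0.0334]
eef_rot: [-1.571, 0.0, 1.573]
ft_force: [0.0, -0.9, -0.6]
width: 0.0726
[ 0.44177785 -0.20869436 -0.03344419]
```

View pics/t2.png

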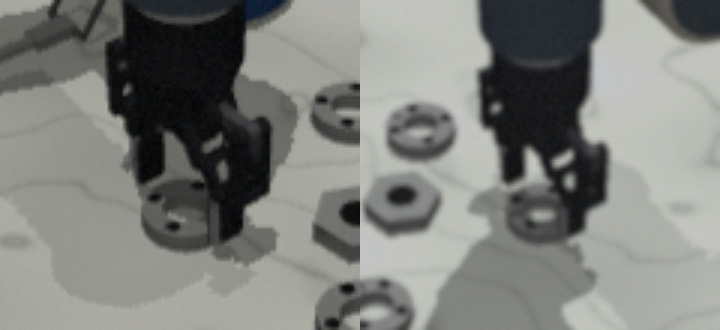

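Both fingers straddle the die, so I'm closing and lifting.

```bash
python3 -m inch '[[[0,0,0,0,0,0],[0,0,0,0,0,0],[0,0,0,0,0,0],[0,0,0,0,0,0],[0,0,0,0,0,0]]]' 0
python3 -m inch '[[[0,-10,0,0,0,0],[0,-30,0,0,0,0],[0,-50,0,0,0,0],[0,-55,0,0,0,0],[0,-20,0,0,0,0],[0,0,0,0,0,0]]]' 
python3 tips.py
```

```text
time_s: 9.78
ee_pos: [0.4419, -0.2087, -0.0324]
eef_rot: [-1.572, 0.0, 1.574]
ft_force: [-3.4, 3.3, 11.2]
width: 0.0561
time_s: 10.52
ee_pos: [0.4424, -0.2088, 0.1327]
eef_rot: [-1.574, 0.0, 1.573]
ft_force: [0.6, 0.0, -4.0]
width: 0.0561
[ 0.44243783 -0.20875006  0.13265285] 0.05609093021208568
side -1 8172 zmin [0.1636 0.178  0.2495] y near tip [-0.244 -0.229 -0.211]
side 1 1351 zmin [0.1625 0.1686 0.178 ] y near tip [-0.206 -0.198 -0.193]
scene -1 654 zmin [0.162  0.1666 0.1759] y near tip [-0.224 -0.22  -0.213]
scene 1 3202 zmin [0.1612 0.172  0.2256] y near tip [-0.205 -0.188 -0.177]
```

```bash
python3 -m inch '[[[24,0,-32,0,0,0],[24,0,-32,0,0,0],[24,0,-32,0,0,0],[24,0,-32,0,0,0],[23,0,-30,0,0,0],[0,0,0,0,0,0],[0,0,0,0,0,0]]]' 
cat > post.py <<'E'
from h import *
import sys
print(tool()[0])
p,d,W,i=look('wrist',sys.argv[1])
m=(np.hypot(W[...,0]-.646,W[...,1]-.014)<.03)&(W[...,2]>.127)&(W[...,2]<.137)
t=W[m]*1000
print(len(t))
if len(t)>20:
    print('mean',t.mean(0).round(1),'min',t.min(0).round(1),'max',t.max(0).round(1),cv2.minEnclosingCircle(t[:,:2].astype(np.float32)))
E
python3 post.py w4
```

```text
time_s: 11.5
ee_pos: [0.5982, -0.0895, 0.1294]
eef_rot: [-1.567, 0.0, 1.573]
ft_force: [0.0, -1.7, -2.1]
width: 0.0562
[ 0.59816633 -0.08946862  0.12936832]
466
mean [641.9  10.7 130.1] min [634.9   1.9 127. ] max [654.1  23.4 133.4] ((645.8662109375, 12.68703842163086), 11.165285110473633)
```

View pics/w4.png

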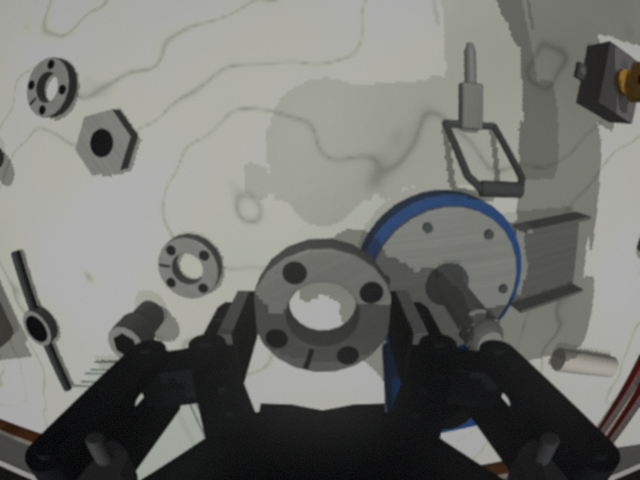

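Wrist view: the die is held level, centred at (323,304), and the post is at (465,300). Now the die's centre relative to the TCP.

```bash
cat > held.py <<'E'
from h import *
c,Rm,s=tool();p,d,W,i=look('wrist')
m=(np.hypot(W[...,0]-c[0],W[...,1]-c[1])<.034)&(W[...,2]>c[2]+.034)&(W[...,2]<c[2]+.055)&(p.mean(-1)>55)
m=cv2.morphologyEx(m.astype(np.uint8),cv2.MORPH_OPEN,np.ones((3,3)))>0
t=W[m]*1000
print('TCP',(c*1000).round(1),'die top z med',np.median(t[:,2]),'circle',cv2.minEnclosingCircle(t[:,:2].astype(np.float32)),'rng',np.percentile(t,[1,99],axis=0).round(1))
E
python3 held.py
```

```text
TCP [598.2 -89.8 130. ] die top z med 176.8442288231012 circle ((596.15380859375, -89.83477783203125), 33.331565856933594) rng [[ 569.7 -117.6  165.3]
 [ 626.5  -62.9  178.6]]
```

```bash
python3 -m inch '[[[35,0,-16,0,0,0],[34,0,-16,0,0,0],[34,0,-16,0,0,0],[0,0,0,0,0,0],[0,0,0,0,0,0],[0,20,0,0,0,0],[0,15,0,0,0,0],[0,0,0,0,0,0]]]' 
python3 -m inch '[[[0,15,0,0,0,0],[0,15,0,0,0,0],[0,0,0,0,0,0],[0,0,0,0,0,0]]]' 
python3 held.py
```

```text
time_s: 12.6
ee_pos: [0.6458, 0.0127, 0.0948]
eef_rot: [-1.567, 0.001, 1.572]
ft_force: [-0.2, 0.1, -3.2]
width: 0.0559
time_s: 13.1
ee_pos: [0.6474, 0.0137, 0.0664]
eef_rot: [-1.571, 0.0, 1.573]
ft_force: [0.2, -0.4, -2.3]
width: 0.0563
TCP [647.4  13.7  66.4] die top z med 113.22218663900694 circle ((644.833251953125, 13.673148155212402), 33.289306640625) rng [[618.8 -14.3 102.1]
 [675.4  40.7 120.2]]
```

```bash
python3 -m inch '[[[0,15,1,0,0,0],[0,13,0,0,0,0],[0,0,0,0,0,0],[0,0,0,0,0,0]]]' 
python3 -m inch '[[[0,0,0,0,0,0],[0,0,0,0,0,0],[0,0,0,0,0,0],[0,-30,0,0,0,0],[0,-50,0,0,0,0],[0,-60,0,0,0,0],[0,0,0,0,0,0]]]' 1
python3 -c "
from h import *
print(tool()[0])
for n in('side','scene'):
    p,d,W,i=look(n,n+'3')
    rr=np.hypot(W[...,0]-.646,W[...,1]-.014)
    w=W[(rr<.034)&(rr>.014)&(W[...,2]>.03)&(W[...,2]<.1)]*1000
    print(n,np.percentile(w,[1,50,99],axis=0).round(1))
"
```

```text
time_s: 13.65
ee_pos: [0.6464, 0.0136, 0.0383]
eef_rot: [-1.571, 0.0, 1.573]
ft_force: [0.7, -0.4, -2.5]
width: 0.056
time_s: 14.52
ee_pos: [0.6495, 0.0136, 0.1853]
eef_rot: [-1.583, -0.001, 1.573]
ft_force: [0.2, 0.8, -1.0]
width: 0.0854
[0.64946216 0.01361624 0.18525138]
side [[ 6.138e+02 -1.770e+01  3.640e+01]
 [ 6.330e+02 -1.000e-01  5.080e+01]
 [ 6.742e+02  4.210e+01  8.620e+01]]
scene [[617.5 -12.7  36.6]
 [656.1  27.3  53.2]
 [678.   45.4  57.8]]
```

First die is down (top at ~55 mm). Next is die C.

```bash
python3 -m inch '[[[-42,0,8,0,0,0],[-42,0,8,0,0,0],[-42,0,8,0,0,0],[-42,40,8,0,0,0],[-43,50,6,0,0,0],[0,0,0,0,0,0],[0,0,0,0,0,0]]]' 1
python3 dies.py w5; python3 -c "
from h import *;print(tool()[:2])"
```

```text
time_s: 15.5
ee_pos: [0.6087, -0.195, 0.0905]
eef_rot: [-1.57, 0.0, 1.573]
ft_force: [0.7, 0.7, -0.0]
width: 0.0854
[118.  50.] 3210 depth mean [ 465.7 -352.2   14.9] ray circle ((466.1666259765625, -351.642333984375), (58.46887969970703, 62.53528594970703), 155.3673858642578)
[595. 105.] 1666 depth mean [512.6  33.2  17. ] ray circle ((499.67578125, 33.35261154174805), (57.739768981933594, 88.31951904296875), 114.48440551757812)
[195. 120.] 4975 depth mean [ 526.7 -286.6   15. ] ray circle ((526.7166748046875, -286.408935546875), (58.00735092163086, 59.997005462646484), 176.79734802246094)
[ 29. 140.] 503 depth mean [ 526.2 -445.8   21.1] ray circle ((525.5794067382812, -451.31671142578125), (27.19413185119629, 34.60573959350586), 168.61695861816406)
[516. 243.] 1750 depth mean [616.  -43.7  21.5] ray circle ((683.4682006835938, 81.63883972167969), (195.5684356689453, 298.89813232421875), 151.8659210205078)
[633. 267.] 811 depth mean [640.2 104.7  23.1] ray circle ((646.416748046875, 113.63919067382812), (25.675493240356445, 100.14043426513672), 108.90430450439453)
[301. 273.] 3681 
[... 332 characters left out ...]
pth mean [ 701.6 -432.    15.1] ray circle ((697.7571411132812, -429.1550598144531), (51.323280334472656, 112.82778930664062), 92.22244262695312)
[241. 328.] 494 depth mean [ 689.2 -260.7   19.8] ray circle ((692.1154174804688, -261.77294921875), (22.505369186401367, 30.2029972076416), 158.4083251953125)
[257. 396.] 1203 depth mean [ 759.9 -254.    22.8] ray circle ((764.4489135742188, -253.61581420898438), (27.566967010498047, 91.36639404296875), 11.9894437789917)
(array([ 0.60953629, -0.19462483,  0.09164115]), array([[-2.69071606e-03,  9.12855082e-04, -9.99995963e-01],
       [ 9.99996256e-01, -4.96213303e-04, -2.69116982e-03],
       [-4.98667948e-04, -9.99999460e-01, -9.11516495e-04]]))
```

The disturbance has moved die C to (642.5, -211.5), so I'm correcting and grasping there.

```bash
python3 -m inch '[[[-9,0,-17,0,0,0],[-8,30,-16,0,0,0],[0,40,0,0,0,0],[0,35,0,0,0,0],[0,19,0,0,0,0],[0,0,0,0,0,0],[0,0,0,0,0,0]]]' 1
python3 -m inch '[[[0,0,0,0,0,0],[0,0,0,0,0,0],[0,0,0,0,0,0],[0,0,0,0,0,0],[0,0,0,0,0,0]]]' 0
python3 -m inch '[[[0,-10,0,0,0,0],[0,-30,0,0,0,0],[0,-50,0,0,0,0],[0,-55,0,0,0,0],[0,-20,0,0,0,0],[0,0,0,0,0,0],[0,0,0,0,0,0]]]' 
python3 held.py
```

```text
time_s: 16.42
ee_pos: [0.6436, -0.2116, -0.0309]
eef_rot: [-1.574, 0.001, 1.574]
ft_force: [-0.1, -0.1, 0.6]
width: 0.0854
time_s: 17.05
ee_pos: [0.6432, -0.212, -0.0309]
eef_rot: [-1.574, 0.001, 1.573]
ft_force: [-0.7, 2.3, 5.5]
width: 0.0552
time_s: 17.92
ee_pos: [0.6409, -0.2114, 0.1302]
eef_rot: [-1.568, -0.001, 1.573]
ft_force: [-0.6, 0.9, -3.4]
width: 0.0553
TCP [ 640.9 -211.4  130.2] die top z med 175.57625065095843 circle ((639.37548828125, -211.4595489501953), 33.555240631103516) rng [[ 613.1 -239.1  165.6]
 [ 670.  -184.7  178.6]]
```

```bash
python3 -m inch '[[[45,0,-1,0,0,0],[45,0,-1,0,0,0],[45,0,-1,0,0,0],[45,0,-1,0,0,0],[45,0,0,0,0,0],[0,0,0,0,0,0],[0,0,0,0,0,0],[0,0,0,0,0,0]]]'
python3 held.py
```

```text
time_s: 18.98
ee_pos: [0.6452, 0.012, 0.1315]
eef_rot: [-1.57, 0.0, 1.572]
ft_force: [-0.1, -0.7, -1.4]
width: 0.0553
TCP [645.2  12.  131.5] die top z med 176.89207445927744 circle ((643.1268310546875, 12.003434181213379), 33.433319091796875) rng [[617.4 -15.7 167.1]
 [674.2  38.8 180.2]]
```

```bash
python3 -m inch '[[[1.3,20,-0.8,0,0,0],[0,20,0,0,0,0],[0,15,0,0,0,0],[0,15,0,0,0,0],[0,13,0,0,0,0],[0,12,0,0,0,0],[0,0,0,0,0,0],[0,0,0,0,0,0]]]' 
python3 -m inch '[[[0,0,0,0,0,0],[0,0,0,0,0,0],[0,0,0,0,0,0],[0,-30,0,0,0,0],[0,-50,0,0,0,0],[0,-60,0,0,0,0],[0,0,0,0,0,0]]]' 1
cat > stack.py <<'E'
from h import *
print(tool()[0])
for n in('side','scene'):
    p,d,W,i=look(n,n+'4')
    rr=np.hypot(W[...,0]-.646,W[...,1]-.0135)
    w=W[(rr<.034)&(rr>.016)&(W[...,2]>.03)&(W[...,2]<.12)]*1000
    print(n,np.percentile(w,[2,50,90,98],axis=0).round(1).tolist())
E
python3 stack.py
```

```text
time_s: 20.02
ee_pos: [0.6468, 0.0144, 0.0377]
eef_rot: [-1.572, 0.0, 1.573]
ft_force: [-0.8, -0.5, -2.3]
width: 0.0552
time_s: 20.9
ee_pos: [0.6496, 0.0143, 0.1839]
eef_rot: [-1.583, -0.001, 1.573]
ft_force: [0.3, 0.3, -0.7]
width: 0.0851
[0.64959113 0.01434824 0.1839463 ]
side [[616.1, -17.6, 36.9], [632.7, -3.8, 57.3], [662.8, 24.4, 68.7], [672.5, 37.4, 69.9]]
scene [[620.2, -10.7, 37.5], [658.7, 30.8, 66.5], [674.8, 43.4, 70.5], [677.1, 45.2, 71.6]]
```

Two stacked (top at 70 mm). Now die A.

```bash
python3 -m inch '[[[-46,0,20,0,0,0],[-46,0,22,0,0,0],[-46,0,22,0,0,0],[-46,0,22,0,0,0],[-46,0,24,0,0,0],[-46,0,24,0,0,0],[-46,40,24,0,0,0],[-45,50,24,0,0,0]]]' 1
python3 -m inch '[[[0,0,0,0,0,0],[0,0,0,0,0,0]]]'
python3 dies.py w6|head -6; python3 -c "
from h import *;print(tool()[0])"
```

```text
time_s: 22.0
ee_pos: [0.4678, -0.3464, 0.0934]
eef_rot: [-1.571, -0.0, 1.572]
ft_force: [0.5, 0.2, -0.2]
width: 0.0855
time_s: 22.25
ee_pos: [0.4689, -0.3452, 0.0947]
eef_rot: [-1.57, -0.0, 1.572]
ft_force: [0.1, -0.4, 1.6]
width: 0.0855
[310. 222.] 3904 depth mean [ 463.5 -354.3   14.8] ray circle ((463.6404724121094, -354.35614013671875), (58.00654983520508, 59.28550338745117), 82.51689910888672)
[ 97. 286.] 1978 depth mean [ 518.1 -541.9   22.1] ray circle ((516.3563232421875, -548.2247924804688), (18.06689453125, 211.70321655273438), 105.7416000366211)
[394. 296.] 3926 depth mean [ 525.  -288.2   14.9] ray circle ((524.5484008789062, -288.5296630859375), (58.44416427612305, 61.248226165771484), 111.98880004882812)
[192. 288.] 420 depth mean [ 516.6 -449.7   20.9] ray circle ((518.6283569335938, -451.7538757324219), (17.869077682495117, 28.540725708007812), 177.5147247314453)
[607. 351.] 1075 depth mean [600.1 -38.1  21. ] ray circle ((605.849853515625, -30.737571716308594), (40.39400100708008, 102.72513580322266), 48.116180419921875)
[ 0.46975116 -0.34500351  0.0955427 ]
```

```bash
python3 -m inch '[[[-9,20,5.5,0,0,0],[0,40,0,0,0,0],[0,40,0,0,0,0],[0,27,0,0,0,0],[0,0,0,0,0,0],[0,0,0,0,0,0]]]' 1
python3 -m inch '[[[0,0,0,0,0,0],[0,0,0,0,0,0],[0,0,0,0,0,0],[0,0,0,0,0,0],[0,0,0,0,0,0]]]' 0
python3 -m inch '[[[0,-10,0,0,0,0],[0,-30,0,0,0,0],[0,-50,0,0,0,0],[0,-55,0,0,0,0],[0,-20,0,0,0,0],[0,0,0,0,0,0],[0,0,0,0,0,0]]]' 
python3 held.py
```

```text
time_s: 23.05
ee_pos: [0.4654, -0.3545, -0.0299]
eef_rot: [-1.573, 0.002, 1.574]
ft_force: [0.2, -0.3, 0.4]
width: 0.0855
time_s: 23.68
ee_pos: [0.4648, -0.3546, -0.0296]
eef_rot: [-1.574, 0.001, 1.573]
ft_force: [-1.8, 2.2, 8.7]
width: 0.0548
time_s: 24.55
ee_pos: [0.4627, -0.3535, 0.1315]
eef_rot: [-1.568, -0.002, 1.572]
ft_force: [-0.6, 0.2, -1.6]
width: 0.0542
TCP [ 462.7 -353.5  131.5] die top z med 175.5543316811516 circle ((459.8299255371094, -353.5109558105469), 33.1864013671875) rng [[ 433.3 -380.8  167.2]
 [ 490.2 -327.   180.9]]
```

```bash
python3 -m inch '[[[40,0,-18,0,0,0],[40,0,-18,0,0,0],[40,0,-18,0,0,0],[40,0,-18,0,0,0],[40,0,-18,0,0,0],[40,0,-18,0,0,0],[40,0,-18,0,0,0],[35,0,-18,0,0,0]]]'
python3 -m inch '[[[35,0,-20,0,0,0],[17,0,-20,0,0,0],[0,0,0,0,0,0],[0,0,0,0,0,0],[0,0,0,0,0,0]]]'
python3 held.py
```

```text
time_s: 25.6
ee_pos: [0.6066, -0.0374, 0.1314]
eef_rot: [-1.568, 0.0, 1.573]
ft_force: [0.4, -0.5, -1.5]
width: 0.0543
time_s: 26.22
ee_pos: [0.6463, 0.0124, 0.1329]
eef_rot: [-1.57, 0.0, 1.572]
ft_force: [-0.6, 0.3, -2.2]
width: 0.0543
TCP [646.3  12.4 132.9] die top z med 176.9641026626532 circle ((642.9927368164062, 12.379672050476074), 33.10509490966797) rng [[616.9 -15.2 168.4]
 [673.7  39.1 182.6]]
```

```bash
python3 -m inch '[[[1.3,20,-0.6,0,0,0],[0,20,0,0,0,0],[0,15,0,0,0,0],[0,15,0,0,0,0],[0,10,0,0,0,0],[0,7,0,0,0,0],[0,0,0,0,0,0],[0,0,0,0,0,0]]]' 
python3 -m inch '[[[0,0,0,0,0,0],[0,0,0,0,0,0],[0,0,0,0,0,0],[0,-30,0,0,0,0],[0,-50,0,0,0,0],[0,-60,0,0,0,0],[0,0,0,0,0,0]]]' 1
python3 stack.py
```

```text
time_s: 27.28
ee_pos: [0.648, 0.0145, 0.0468]
eef_rot: [-1.572, 0.0, 1.573]
ft_force: [-0.1, 0.7, -2.2]
width: 0.054
time_s: 28.15
ee_pos: [0.6507, 0.0143, 0.193]
eef_rot: [-1.583, -0.001, 1.573]
ft_force: [0.1, -0.1, -0.7]
width: 0.0856
[0.65068588 0.01434602 0.19302487]
side [[616.9, -17.2, 37.4], [631.4, -4.4, 65.6], [661.1, 21.7, 83.5], [671.8, 35.3, 84.7]]
scene [[619.5, -9.1, 37.5], [658.9, 31.9, 75.5], [674.9, 43.7, 85.3], [676.8, 45.3, 86.5]]
```

```bash
python3 - <<'E'
from h import *
# pin: points from scene/side clouds (initial pictures), near pin
for n in('scene','side'):
    if n=='side': z=np.load('pics/side0.npz');d=z['d'];p=z['p']
    else: z=np.load('pics/scene0.npz');d=z['d'];p=z['p']
    W=cloud(n,d,optics.camera_info(n))
    m=(W[...,0]>.42)&(W[...,0]<.6)&(abs(W[...,1]-.04)<.06)&(W[...,2]>.006)&(np.hypot(W[...,0]-.646,W[...,1]-.0135)>.08)
    w=W[m]*1000
    lo=w[w[:,2]<16]; hi=w[w[:,2]>20]
    print(n,len(lo),'low rect',cv2.minAreaRect(lo[:,:2].astype(np.float32)))
    for a in range(450,580,10):
        q=lo[abs(lo[:,0]-a)<5]
        if len(q):print(a,len(q),q[:,1].min().round(1),q[:,1].max().round(1),np.median(q[:,2]).round(1))
    t=w[w[:,2]>62]; print('bar',t.mean(0),t.min(0),t.max(0))
E
```

```text
scene 229 low rect ((482.77508544921875, 39.3696403503418), (48.89619064331055, 78.59843444824219), 89.93279266357422)
450 13 33.5 40.3 8.8
460 17 31.6 42.0 9.8
470 19 33.5 42.7 8.8
480 28 26.5 47.0 10.5
490 34 26.9 48.1 11.3
500 41 27.4 47.5 11.6
510 46 14.9 60.5 10.3
520 29 14.9 63.8 11.1
bar [560.73303093  42.17344299  73.03493283] [550.89076059  20.88387649  62.25971242] [566.95731182  63.44608917  80.38747415]
side 159 low rect ((489.6544494628906, 43.6567497253418), (50.051513671875, 83.11713409423828), 73.05078887939453)
450 11 29.0 35.3 8.0
460 12 27.4 35.4 7.8
470 13 28.3 36.2 8.3
480 19 24.1 42.6 10.1
490 24 23.1 44.6 10.0
500 24 23.3 45.9 9.8
510 24 13.5 56.9 9.5
520 31 9.5 61.7 9.9
bar [558.23981911  33.37233208  70.53413299] [551.2095132   11.14490751  62.84054285] [565.72843532  55.21991211  76.6181117 ]
```

All three dies are flat on the post (top at 85 mm). Next is the pin, at about (494,36) with its shank toward −x.

```bash
python3 -m inch '[[[4,0,26,0,-1.8,0],[4,0,32,0,0,0],[4,0,32,0,0,0],[4,25,32,0,0,0],[4,30,31,0,0,0],[0,22,0,0,0,0],[0,0,0,0,0,0],[0,0,0,0,0,0]]]' 1
cat > pin.py <<'E'
from h import *
import sys
c,Rm,s=tool();p,d,W,i=look('wrist',sys.argv[1]);print((c*1000).round(1),s['eef_rot'])
m=(W[...,0]>.42)&(W[...,0]<.53)&(abs(W[...,1]-.036)<.03)&(W[...,2]>.005)&(W[...,2]<.02)
w=W[m]*1000
for a in range(445,530,5):
    q=w[abs(w[:,0]-a)<2.5]
    if len(q)>5:print(a,len(q),q[:,1].min().round(1),q[:,1].max().round(1),((q[:,1].min()+q[:,1].max())/2).round(1),np.median(q[:,2]).round(1))
E
python3 pin.py w7
```

```text
time_s: 29.25
ee_pos: [0.4945, 0.0301, 0.1095]
eef_rot: [-1.571, 0.0, 1.604]
ft_force: [1.5, -0.5, 0.8]
width: 0.0858
[494.5  30.1 109.5] [-1.57094748e+00  4.67578312e-04  1.60432773e+00]
445 42 31.5 38.4 34.9 8.5
450 82 30.1 39.4 34.7 9.5
455 82 30.2 39.5 34.8 10.2
460 85 30.4 39.7 35.1 9.9
465 79 30.5 40.0 35.3 10.2
470 80 30.7 39.4 35.0 10.2
475 75 30.9 39.6 35.3 10.1
480 145 25.7 45.2 35.4 10.9
485 160 25.2 45.4 35.3 11.7
490 172 25.2 45.7 35.4 11.7
495 163 25.4 45.8 35.6 11.8
500 157 25.5 45.3 35.4 11.6
505 161 25.7 45.6 35.6 11.7
510 157 25.8 59.0 42.4 11.7
515 408 9.8 60.7 35.3 9.6
520 204 9.8 61.6 35.7 13.2
525 27 9.8 61.1 35.4 19.1
```

View pics/w7.png

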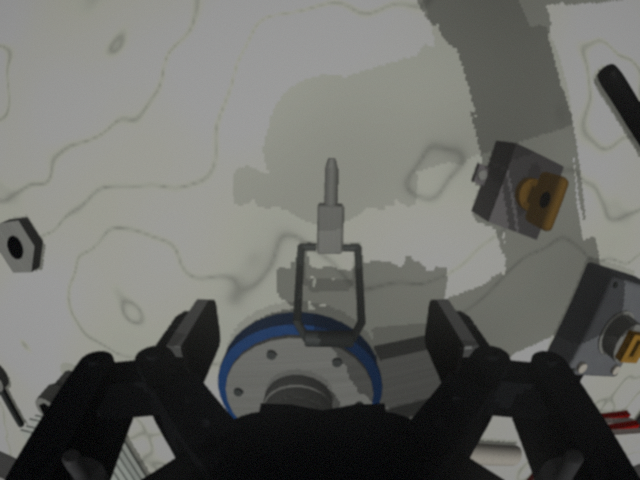

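Wrist view: pin shank at (332,180), head at (330,228), loop opening toward the feeder. Aligning and gripping the head.

```bash
python3 -m inch '[[[5.3,20,0,0,1.2,0],[0,40,0,0,0,0],[0,40,0,0,0,0],[0,30,0,0,0,0],[0,13,0,0,0,0],[0,0,0,0,0,0],[0,0,0,0,0,0]]]' 0.7
python3 -m inch '[[[0,0,0,0,0,0],[0,0,0,0,0,0],[0,0,0,0,0,0],[0,0,0,0,0,0],[0,0,0,0,0,0],[0,0,0,0,0,0]]]' 0
python3 -m inch '[[[0,-10,0,0,0,0],[0,-20,0,0,0,0],[0,-40,0,0,0,0],[0,-50,0,0,0,0],[0,-50,0,0,0,0],[0,0,0,0,0,0],[0,0,0,0,0,0]]]' 
python3 -c "
from h import *
c,Rm,s=tool();print(c,s['eef_rot'],s['joint_pos'])
for n in('side','scene'):
    p,d,W,i=look(n,n+'5')
    m=(abs(W[...,0]-.48)<.1)&(abs(W[...,1]-.036)<.05)&(W[...,2]>.10)&(W[...,2]<.16)&(W[...,0]<c[0]-.02)
    w=W[m]*1000;print(n,len(w),w.mean(0).round(1),w.min(0).round(1),w.max(0).round(1))
    for a in range(440,480,6):
        q=w[abs(w[:,0]-a)<3]
        if len(q)>4:print(a,len(q),q.min(0).round(1),q.max(0).round(1))
"
```

```text
time_s: 30.18
ee_pos: [0.4952, 0.0358, -0.0325]
eef_rot: [-1.573, -0.001, 1.584]
ft_force: [0.4, 0.2, 0.4]
width: 0.06
time_s: 30.92
ee_pos: [0.4943, 0.0356, -0.033]
eef_rot: [-1.572, -0.0, 1.584]
ft_force: [-1.9, 0.4, 5.8]
width: 0.0175
time_s: 31.8
ee_pos: [0.493, 0.0355, 0.1355]
eef_rot: [-1.569, -0.0, 1.583]
ft_force: [-1.0, -0.3, -2.3]
width: 0.0179
[0.49299207 0.03549551 0.13551686] [-1.56934855e+00 -4.47038160e-04  1.58299236e+00] [ 3.88764552e-01  1.72134466e-01 -1.43567871e-01 -9.97015104e-04
 -1.25627608e+00 -1.94705552e+00]<string>:7: RuntimeWarning: Mean of empty slice.
  ret = um.true_divide(
Traceback (most recent call last):
ValueError: zero-size array to reduction operation minimum which has no identity
```

Pin gripped. Turning it half round so the shank points along the feeder's +x (~7.5°).

```bash
python3 -m inch '[[[0,0,0,0,-10.38,0],[0,0,0,0,-10.38,0],[0,0,0,0,-10.38,0],[0,0,0,0,-10.38,0],[0,0,0,0,-10.38,0],[0,0,0,0,-10.38,0],[0,0,0,0,-10.38,0],[0,0,0,0,-10.38,0]]]'
python3 -m inch '[[[0,0,0,0,-10.38,0],[0,0,0,0,-10.38,0],[0,0,0,0,-10.38,0],[0,0,0,0,-10.38,0],[0,0,0,0,-10.38,0],[0,0,0,0,-10.38,0],[0,0,0,0,-10.38,0],[0,0,0,0,-10.38,0]]]'
python3 -m inch '[[[0,0,0,0,-10.38,0],[0,0,0,0,-10.38,0],[14,0,22,0,0,0],[14,0,22,0,0,0],[14,0,21,0,0,0],[0,0,0,0,0,0],[0,0,0,0,0,0]]]'
cat > pv.py <<'E'
from h import *
import sys
c,Rm,s=tool();print((c*1000).round(1),s['eef_rot'],Rm.round(3).tolist())
ims=[]
for n in('side','scene','wrist'):
    p,d,W,i=look(n,sys.argv[1]+n)
    if n=='wrist': ims.append(cv2.resize(p,(440,330))[:,:,::-1]);continue
    q=i['camera_from_world']@np.r_[.63,.01,.12,1];uv=i['mtx']@(q[:3]/q[2]);u,v=uv[:2].astype(int)
    ims.append(cv2.resize(p[v-55:v+55,u-60:u+60],(360,330),interpolation=cv2.INTER_CUBIC)[:,:,::-1])
cv2.imwrite('pics/%s.png'%sys.argv[1],np.hstack(ims[:2]))
E
python3 pv.py q1
```

```text
time_s: 32.85
ee_pos: [0.4927, 0.0351, 0.1344]
eef_rot: [-1.569, -0.004, 3.038]
ft_force: [-0.7, 0.4, -1.8]
width: 0.0177
time_s: 33.85
ee_pos: [0.4927, 0.0351, 0.1344]
eef_rot: [-1.574, -0.002, -1.795]
ft_force: [0.4, -0.7, -1.1]
width: 0.0175
time_s: 34.72
ee_pos: [0.5628, 0.0023, 0.1348]
eef_rot: [-1.574, -0.0, -1.439]
ft_force: [0.5, 0.2, -1.2]
width: 0.0178
[562.8   2.3 134.8] [-1.57363437e+00 -9.79722802e-06 -1.43921522e+00] [[0.131, -0.003, 0.991], [-0.991, -0.0, 0.131], [0.0, -1.0, -0.003]]
```

View pics/q1wrist.png

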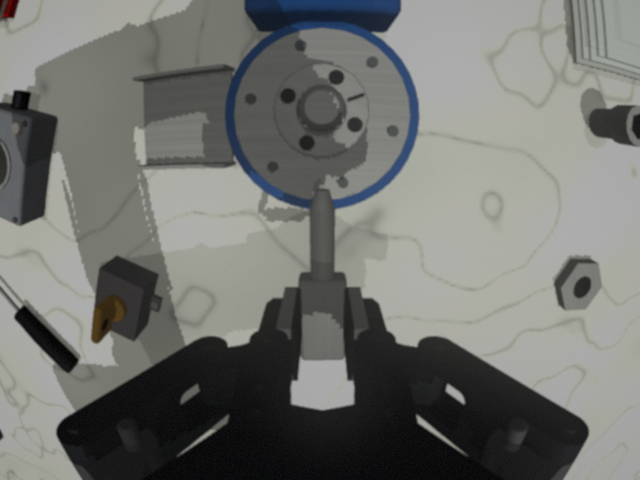

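Wrist view: shank tip at (322,192), post centre at (322,106), drive box edge level, so it is well aligned. Lowering to hole height and checking the shank height.

```bash
python3 -m inch '[[[0,20,0,0,0,0],[0,20,0,0,0,0],[0,12,0,0,0,0],[0,8,0,0,0,0],[0,0,0,0,0,0],[0,0,0,0,0,0]]]'
cat > pz.py <<'E'
from h import *
c,Rm,s=tool();p,d,W,i=look('wrist')
ax=np.array([Rm[0,2],Rm[1,2]]);L=(W[...,:2]-c[:2])@ax*1000;S=(W[...,:2]-c[:2])@Rm[:2,0]*1000;Z=W[...,2]*1000
print('tcp',(c*1000).round(1),'F',s['ft_force'].round(1))
for a in range(20,56,5):
    m=(abs(L-a)<2.5)&(abs(S)<9)&(Z>c[2]*1000+28)&(Z<c[2]*1000+60)
    if m.sum()>5: print('shank at',a,'top z',np.percentile(Z[m],90).round(1),'side',S[m].min().round(1),S[m].max().round(1))
m=(np.hypot(W[...,0]-.646,W[...,1]-.0135)<.02)&(Z>128)&(Z<137)
print('post top: along',np.percentile(L[m],[1,99]).round(1),'side',np.percentile(S[m],[1,99]).round(1),np.median(Z[m]).round(1))
E
python3 pz.py; python3 pv.py q2
```

```text
time_s: 35.62
ee_pos: [0.5644, 0.0024, 0.0769]
eef_rot: [-1.57, -0.0, -1.439]
ft_force: [0.3, 0.7, -2.0]
width: 0.0178
tcp [564.4   2.4  76.9] F [ 0.3  0.7 -2. ]
shank at 20 top z 121.1 side -4.2 5.6
shank at 25 top z 121.1 side -4.2 5.6
shank at 30 top z 121.0 side -4.1 5.5
shank at 35 top z 121.2 side -4.6 5.5
shank at 40 top z 121.3 side -4.5 5.4
shank at 45 top z 120.7 side -4.4 5.4
shank at 50 top z 119.5 side -2.8 3.8
post top: along [73.6 93.6] side [-10.    9.7] 131.5
[564.4   2.4  76.9] [-1.56941983e+00 -4.33683594e-05 -1.43879225e+00] [[0.132, 0.001, 0.991], [-0.991, 0.0, 0.132], [0.0, -1.0, 0.001]]
```

View pics/q2.png

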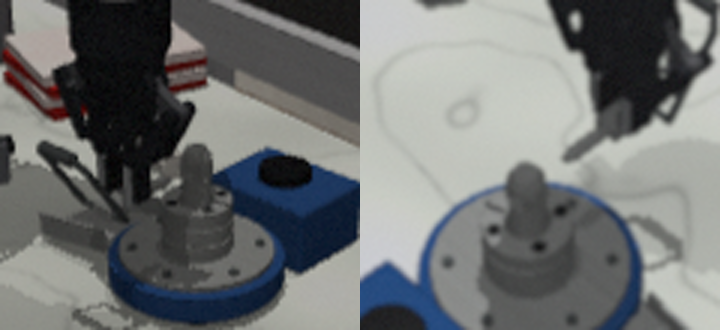

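```bash
python3 -m inch '[[[-0.7,1.7,0,0,0,0],[0,0,8,0,0,0],[0,0,8,0,0,0],[0,0,7,0,0,0],[0,0,6,0,0,0],[0,0,0,0,0,0],[0,0,0,0,0,0]]]'
python3 pz.py
```

```text
time_s: 36.7
ee_pos: [0.5923, 0.0069, 0.0744]
eef_rot: [-1.571, 0.0, -1.439]
ft_force: [-0.0, -0.4, -3.0]
width: 0.0176
tcp [592.3   6.9  74.4] F [-0.  -0.4 -3. ]
shank at 20 top z 118.5 side -4.2 5.7
shank at 25 top z 118.5 side -4.1 5.6
shank at 30 top z 118.6 side -4.1 5.6
shank at 35 top z 118.6 side -4.5 5.5
shank at 40 top z 118.7 side -4.5 5.4
shank at 45 top z 131.6 side -8.6 8.9
shank at 50 top z 132.6 side -9.0 9.0
shank at 55 top z 132.7 side -9.0 8.8
post top: along [45.8 65.6] side [-9.3 10.6] 131.6
```

```bash
python3 -m inch '[[[0,0,6,0,0,0],[0,0,6,0,0,0],[0,0,6,0,0,0],[0,0,5,0,0,0],[0,0,4,0,0,0],[0,0,2.5,0,0,0],[0,0,0,0,0,0],[0,0,0,0,0,0]]]'
python3 pz.py; python3 pv.py q3
```

```text
time_s: 37.75
ee_pos: [0.6217, 0.0108, 0.0746]
eef_rot: [-1.571, 0.0, -1.439]
ft_force: [0.1, 0.2, -1.0]
width: 0.0179
tcp [621.7  10.8  74.6] F [ 0.1  0.2 -1. ]
shank at 20 top z 132.6 side -8.9 9.0
shank at 25 top z 132.6 side -8.9 9.0
shank at 30 top z 132.6 side -8.9 9.0
shank at 35 top z 131.6 side -8.9 9.0
shank at 40 top z 119.7 side -4.5 5.4
shank at 45 top z 118.3 side -4.4 5.4
shank at 50 top z 117.0 side -2.8 3.8
post top: along [10.8 36.3] side [-13.7  14.6] 131.6
[621.7  10.7  74.5] [-1.57070518e+00  1.81923281e-05 -1.43892786e+00] [[0.131, 0.0, 0.991], [-0.991, 0.0, 0.131], [-0.0, -1.0, 0.0]]
```

View pics/q3wrist.png

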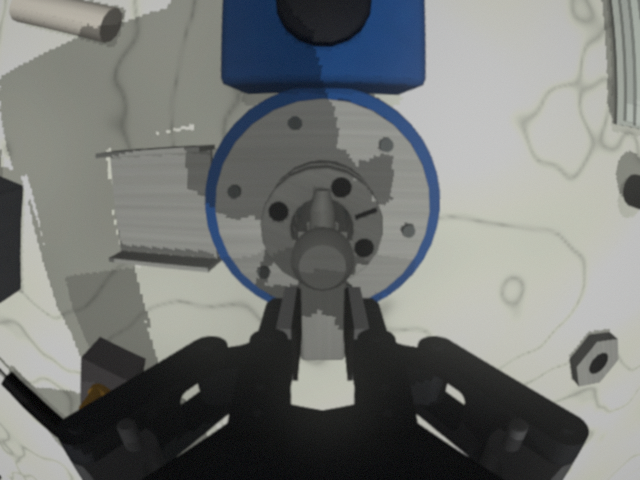

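The shank comes out on the far side (tip at (322,195)). A small extra push to seat it, then release and rise.

```bash
python3 -m inch '[[[0,0,1,0,0,0],[0,0,1,0,0,0],[0,0,0,0,0,0]]]'
python3 -m inch '[[[0,0,0,0,0,0],[0,0,0,0,0,0],[0,0,0,0,0,0],[0,0,0,0,0,0]]]' 0.5
python3 -m inch '[[[0,-20,0,0,0,0],[0,-40,0,0,0,0],[0,-50,0,0,0,0],[0,-50,0,0,0,0],[0,0,0,0,0,0],[0,0,0,0,0,0]]]'
cat > loop.py <<'E'
from h import *
c,Rm,s=tool();print((c*1000).round(1))
u=np.array([.9914,.1305]);pc=np.array([.646,.0133])
for n in('side','scene','wrist'):
    p,d,W,i=look(n,'l_'+n)
    L=(W[...,:2]-pc)@u*1000;S=(W[...,:2]-pc)@[-u[1],u[0]]*1000;Z=W[...,2]*1000
    t=(abs(S)<32)&(L<-15)&(L>-130)&(Z>100)&(Z<215)
    for lo in range(-110,-14,10):
        m=t&(L>=lo)&(L<lo+10)
        if m.sum()>3: print(n,lo,m.sum(),'S',S[m].min().round(),S[m].max().round(),'Z',Z[m].min().round(),np.median(Z[m]).round(),Z[m].max().round())
E
python3 loop.py
```

```text
time_s: 38.33
ee_pos: [0.6226, 0.0108, 0.0745]
eef_rot: [-1.573, -0.0, -1.439]
ft_force: [-5.1, 0.7, 2.1]
width: 0.0174
time_s: 38.83
ee_pos: [0.624, 0.0111, 0.0746]
eef_rot: [-1.57, 0.0, -1.439]
ft_force: [0.4, -0.5, 1.1]
width: 0.0424
time_s: 39.58
ee_pos: [0.6235, 0.0113, 0.234]
eef_rot: [-1.571, 0.001, -1.439]
ft_force: [0.1, 0.4, -0.2]
width: 0.0429
[623.5  11.3 234. ]
side -110 44 S -17.0 15.0 Z 163.0 169.0 175.0
side -100 38 S -26.0 17.0 Z 157.0 168.0 174.0
side -90 19 S -26.0 23.0 Z 145.0 151.0 158.0
side -80 23 S -27.0 23.0 Z 133.0 141.0 150.0
side -70 20 S -27.0 24.0 Z 121.0 130.0 136.0
side -60 24 S -28.0 23.0 Z 105.0 117.0 124.0
side -50 41 S -25.0 23.0 Z 102.0 109.0 115.0
side -40 23 S -11.0 7.0 Z 105.0 115.0 117.0
side -30 29 S -11.0 12.0 Z 106.0 115.0 118.0
side -20 13 S -11.0 8.0 Z 108.0 116.0 121.0
scene -110 19 S -15.0 19.0 Z 165.0 173.0 174.0
scene -100 116 S -24.0 27.0 Z 155.0 171.0 176.0
scene -90 52 S -24.0 28.0 Z 145.0 156.0 166.0
scene -80 45 S -24.0 29.0 Z 133.0 145.0 154.0
scene -70 52 S -24.0 28.0 Z 125.0 134.0 143.0
scene -60 51 S -24.0 28.0 Z 111.0 121.0 130.0
scene -50 96 S -23.0 28.0 Z 105.0 114.0 120.0
scene -40 52 S -7.0 12.0 Z 106.0 116.0 118.0
scene -30 54 S -9.0 13.0 Z 107.0 117.0 120.0
scene -20 25 S -7.0 12.0 Z 108.0 117.0 120.0
wrist -110 42 S -16.0 16.0 Z 173.0 174.0 175.0
wrist -100 767 S -25.0 24.0 Z 161.0 173.0 176.0
wrist -90 276 S -25.0 26.0 Z 151.0 159.0 167.0
wrist -80 236 S -26.0 26.0 Z 139.0 147.0 155.0
wrist -70 231 S -26.0 26.0 Z 128.0 136.0 144.0
wrist -60 228 S -26.0 26.0 Z 115.0 124.0 132.0
wrist -50 542 S -25.0 26.0 Z 107.0 114.0 120.0
wrist -40 269 S -10.0 10.0 Z 114.0 116.0 119.0
wrist -30 286 S -10.0 10.0 Z 115.0 118.0 119.0
wrist -20 144 S -10.0 10.0 Z 116.0 118.0 120.0
```

```bash
python3 - <<'E'
from h import *
u=np.array([.9914,.1305]);pc=np.array([.646,.0133])
for n in('side','scene','wrist'):
    p,d,W,i=look(n,'l2_'+n)
    L=(W[...,:2]-pc)@u*1000;S=(W[...,:2]-pc)@[-u[1],u[0]]*1000;Z=W[...,2]*1000
    m=(np.hypot(L,S)<16)&(Z>128)&(Z<138);print(n,'post L',np.percentile(L[m],[0,2,98,100]).round(1),'S',np.percentile(S[m],[2,98]).round(1))
    m=(abs(S)<7)&(L>13)&(L<45)&(Z>105)&(Z<123)
    if m.any():print(' tip L',np.percentile(L[m],[0,50,98,100]).round(1),'S',S[m].min().round(1),S[m].max().round(1))
    m=(abs(S)<15)&(L<-70)&(L>-125)&(Z>162)&(Z<185)
    print(' bar L',np.percentile(L[m],[2,50,98]).round(1),'Z',np.percentile(Z[m],[2,50,98]).round(1))
    m=(abs(S)<8)&(L<-14)&(L>-75)&(Z>112)&(Z<123)
    if m.any():print(' head L',np.percentile(L[m],[1,99]).round(1))
E
```

```text
side post L [-11.8 -10.8   7.4   7.9] S [-9.   8.2]
 tip L [14.8 19.4 25.6 25.9] S -5.1 -0.6
 bar L [-104.4 -101.3  -94.5] Z [164.3 170.2 174. ]
 head L [-51.2 -14.1]
scene post L [-8.2 -7.4  9.8 12.4] S [-6.3 12.6]
 tip L [13.1 19.2 24.9 25. ] S -2.4 6.9
 bar L [-102.6  -95.6  -92. ] Z [167.2 172.9 175.8]
 head L [-49.7 -14.6]
wrist post L [-9.5 -7.5 11.3 12.1] S [-9.5  9.6]
 tip L [13.1 19.  26.4 26.6] S -4.9 4.8
 bar L [-100.6  -94.3  -90.8] Z [168.1 173.4 175.7]
 head L [-48.  -14.6]
```

View pics/l_wrist.png

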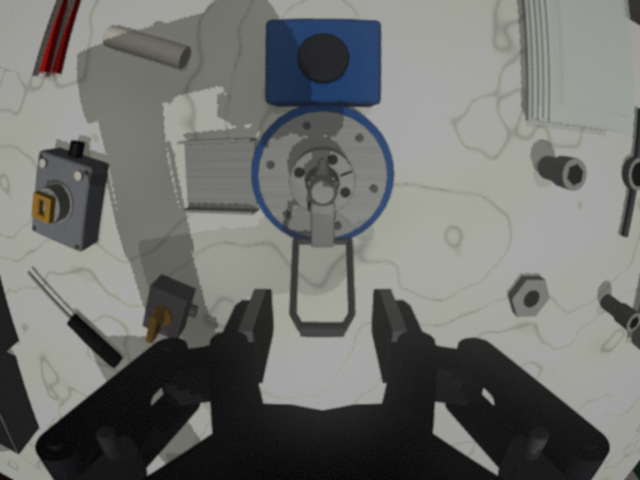

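Tip at L=+26.5 mm, so the shoulder is ~9.5 mm from the axis and the pin is home. The view shows the loop open toward the robot, bar at (322,328). Going behind it with closed fingers.

```bash
python3 -m inch '[[[0,-10,-40,0,0,0],[0,0,-40,0,0,0],[0,0,-34,0,0,0],[0,0,0,0,0,0],[0,40,0,0,0,0],[0,40,0,0,0,0],[0,37,0,0,0,0],[0,0,0,0,0,0]]]' 0
python3 -m inch '[[[0,0,0,0,0,0],[0,0,0,0,0,0]]]' 0
python3 -c "
from h import *
c=tool()[0];u=np.array([.9914,.1305]);print(c,(c[:2]-[.646,.0133])@u,(c[:2]-[.646,.0133])@[-u[1],u[0]],tool()[2]['width'])"
python3 pv.py q4
```

```text
time_s: 40.88
ee_pos: [0.5089, -0.0043, 0.1246]
eef_rot: [-1.578, -0.001, -1.439]
ft_force: [0.3, 0.1, 1.0]
width: -0.0002
time_s: 41.12
ee_pos: [0.5121, -0.0038, 0.1293]
eef_rot: [-1.567, 0.0, -1.439]
ft_force: [-0.7, -0.2, -0.1]
width: -0.0003
[ 0.51212137 -0.00377685  0.12929482] -0.13495579938826624 0.0005411672180050406 -0.0003033619282535511
[512.1  -3.8 129.3] [-1.56745374e+00  2.65690263e-05 -1.43875412e+00] [[0.132, 0.003, 0.991], [-0.991, 0.0, 0.132], [-0.0, -1.0, 0.003]]
```

View pics/q4.png

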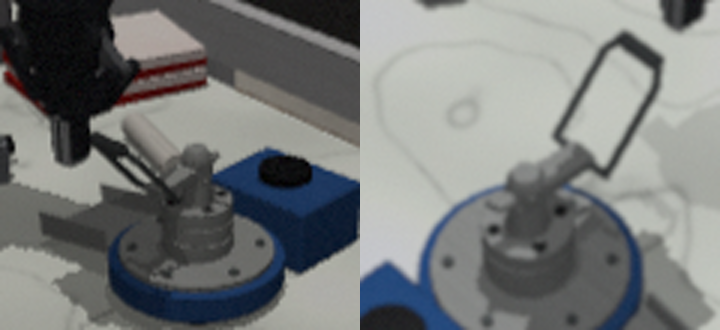

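The fingertips (side crop (70,155)) are behind and below the bar (97,143). Pushing over.

```bash
python3 -m inch '[[[0,0,10,0,0,0],[0,0,10,0,0,0],[0,-1,10,0,0,0],[0,-3,10,0,0,0],[0,-4,10,0,0,0],[0,-4,10,0,0,0],[0,-3,10,0,0,0],[0,0,0,0,0,0]]]'
python3 -m inch '[[[0,0,10,0,0,0],[0,0,10,0,0,0],[0,1,10,0,0,0],[0,3,10,0,0,0],[0,3,8,0,0,0],[0,0,0,0,0,0],[0,0,0,0,0,0]]]'
python3 pv.py q5
```

```text
time_s: 42.28
ee_pos: [0.5809, 0.0054, 0.1422]
eef_rot: [-1.571, 0.0, -1.439]
ft_force: [-0.6, -0.1, -0.2]
width: 0.0
time_s: 43.15
ee_pos: [0.6276, 0.0115, 0.1355]
eef_rot: [-1.571, -0.0, -1.439]
ft_force: [-0.3, 0.2, 0.7]
width: -0.0004
[627.6  11.5 135.5] [-1.57078900e+00 -4.70123417e-05 -1.43885526e+00] [[0.132, 0.0, 0.991], [-0.991, -0.0, 0.132], [0.0, -1.0, 0.0]]
```

View pics/q5.png

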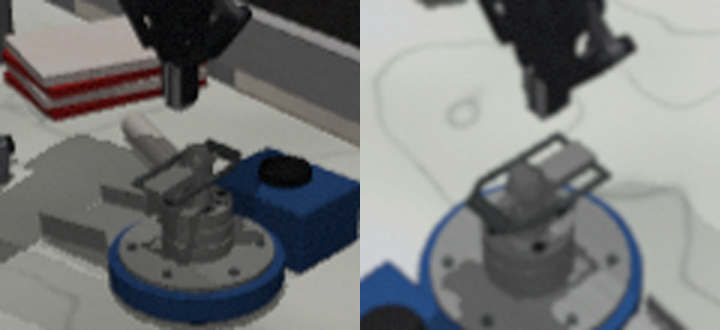

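The loop now lies over the post end (side crop (200,165)). I'll move up to the key and check the loop numerically.

```bash
python3 -m inch '[[[0,-30,0,0,7.9,0],[0,-20,0,0,7.8,0],[0,-10,0,0,7.8,0],[-24,0,-42,0,0,0],[-24.7,0,-42.7,0,0,0],[-24.7,0,-42.7,0,0,0],[-24.7,0,-42.7,0,0,0],[-24.7,0,-42.7,0,0,0]]]' 0.6
python3 -m inch '[[[0,0,0,0,0,0],[0,0,0,0,0,0]]]'
cat > key.py <<'E'
from h import *
import sys
c,Rm,s=tool();print((c*1000).round(1),np.degrees(s['eef_rot']).round(2))
p,d,W,i=look('wrist',sys.argv[1]);X,Y,Z=[W[...,k]*1000 for k in range(3)]
pi=p.astype(int);br=(pi[...,0]>pi[...,2]+35)
near=(abs(X-457)<50)&(abs(Y-188)<50)
m=near&(Z>69)&(Z<85)
t=np.stack([X[m],Y[m]],-1).astype(np.float32);print('bow',len(t),cv2.minAreaRect(t),np.median(Z[m]))
m=near&(Z>33)&(Z<39);t=np.stack([X[m],Y[m]],-1).astype(np.float32);print('dock',len(t),cv2.minAreaRect(t))
near=(abs(X-587)<80)&(abs(Y-332)<80)
m=near&(Z>76)&(Z<84);t=np.stack([X[m],Y[m]],-1).astype(np.float32)
if len(t):print('lock',len(t),cv2.minEnclosingCircle(t),np.median(Z[m]))
m=near&(Z>42)&(Z<48);t=np.stack([X[m],Y[m]],-1).astype(np.float32)
if len(t):print('cbox',len(t),cv2.minAreaRect(t))
u=np.array([.9914,.1305])
for n in('side','scene'):
    p,d,W,i=look(n,sys.argv[1]+n)
    q=W[...,:2]-[.646,.0133 +(.0018 if n=='scene' else -.0018)];L=q@u*1000;S=q@[-u[1],u[0]]*1000;Z=W[...,2]*1000
    m=(L>24)&(L<48)&(abs(S)<16)&(Z>95)&(Z<160)
    print(n,'bar',m.sum(),np.percentile(L[m],[2,50,98]).round(1),np.percentile(Z[m],[2,50,98]).round(1))
E
python3 key.py k1
```

```text
time_s: 44.3
ee_pos: [0.4555, 0.1889, 0.1959]
eef_rot: [-1.57, 0.001, -1.849]
ft_force: [0.2, 1.3, -0.1]
width: 0.0512
time_s: 44.55
ee_pos: [0.4569, 0.1881, 0.1959]
eef_rot: [-1.57, 0.001, -1.848]
ft_force: [0.8, -0.5, -0.5]
width: 0.0514
[456.9 188.1 195.9] [-8.996e+01  3.000e-02 -1.059e+02]
bow 550 ((457.61151123046875, 187.3079071044922), (10.146571159362793, 40.51557159423828), 74.36689758300781) 77.13132674917335
dock 2665 ((457.1725769042969, 187.62469482421875), (49.5179557800293, 64.68519592285156), 75.09034729003906)
lock 824 ((587.4024658203125, 331.8848876953125), 21.084728240966797) 78.63405180490201
cbox 6456 ((586.8896484375, 331.5275573730469), (91.13184356689453, 109.70230102539062), 78.58245086669922)
side bar 40 [24.6 28.4 35.8] [112.7 120.2 123.2]
scene bar 107 [25.7 32.6 36.5] [114.  121.4 124.2]
```

View pics/k1.png

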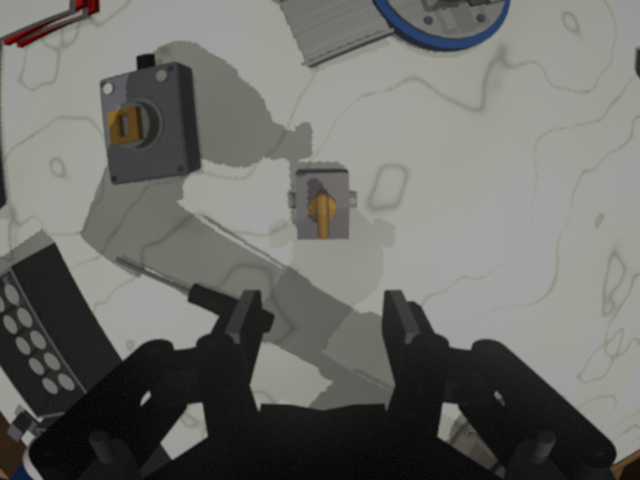

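Loop bar top is at ~122 mm on the far side, so it is shut. The key bow is at (322,215) in the picture, (457.5,187.4) on the bench. Grasping it.

```bash
python3 -m inch '[[[0.4,40,0.6,0,-0.4,0],[0,45,0,0,0,0],[0,45,0,0,0,0],[0,35,0,0,0,0],[0,18,0,0,0,0],[0,0,0,0,0,0],[0,0,0,0,0,0]]]' 0.6
python3 -m inch '[[[0,0,0,0,0,0],[0,0,0,0,0,0],[0,0,0,0,0,0],[0,0,0,0,0,0],[0,0,0,0,0,0],[0,0,0,0,0,0]]]' 0
python3 -m inch '[[[0,-10,0,0,0,0],[0,-15,0,0,0,0],[0,-25,0,0,0,0],[0,-40,0,0,0,0],[0,0,0,0,0,0],[0,0,0,0,0,0]]]'
```

```text
time_s: 45.58
ee_pos: [0.4582, 0.1875, 0.0133]
eef_rot: [-1.57, 0.001, -1.843]
ft_force: [0.1, 0.2, 0.6]
width: 0.0515
time_s: 46.32
ee_pos: [0.4578, 0.1879, 0.0132]
eef_rot: [-1.57, 0.001, -1.842]
ft_force: [-0.2, 0.5, 5.3]
width: 0.0088
time_s: 47.08
ee_pos: [0.4566, 0.1874, 0.1021]
eef_rot: [-1.572, -0.0, -1.842]
ft_force: [-0.2, 0.0, -1.1]
width: 0.009
```

```bash
python3 -m inch '[[[0,-20,0,0,-4.1,0],[-30,0,10,0,0,0],[-35,0,13,0,0,0],[-35,0,12,0,0,0],[-35,0,12,0,0,0],[-32,0,12,0,0,0],[0,0,0,0,0,0],[0,0,0,0,0,0]]]'
python3 -m inch '[[[0,0,0,0,0,0]]]'
cat > kl.py <<'E'
from h import *
import sys
c,Rm,s=tool();print((c*1000).round(1),np.degrees(s['eef_rot']).round(2),s['ft_force'].round(1))
p,d,W,i=look('wrist',sys.argv[1]);q=W[...,:2]-c[:2]
A=q@Rm[:2,2]*1000;S=q@Rm[:2,0]*1000;Z=W[...,2]*1000
pi=p.astype(int);br=(pi[...,0]>pi[...,2]+30)
kz=c[2]*1000-13.2+8
for nm,m in (('bow',(abs(A)<30)&(abs(S)<12)&(Z>kz+60)&(Z<kz+76)),('bow+collar brass',br&(abs(A)<30)&(abs(S)<20)&(Z>kz+25)&(Z<kz+76)),('locktop brass',br&(Z>75)&(Z<84)&(np.hypot(W[...,0]-.587,W[...,1]-.332)<.03)),('locktop all',(Z>75)&(Z<84)&(np.hypot(W[...,0]-.587,W[...,1]-.332)<.03))):
    if m.sum()>5:
        t=np.stack([S[m],A[m]],-1).astype(np.float32);cx,sz,an=cv2.minAreaRect(t);print(nm,m.sum(),'S %.1f A %.1f'%cx,np.round(sz,1),round(an,1),'rng S',np.percentile(S[m],[1,99]).round(1),'A',np.percentile(A[m],[1,99]).round(1),'Z',np.percentile(Z[m],[1,50,99]).round(1))
# slot: dark hole at lock
m=((np.hypot(W[...,0]-.587,W[...,1]-.332)<.016)&(Z<72)&(Z>40))
if m.sum()>5: print('slot',m.sum(),S[m].mean().round(1),A[m].mean().round(1),S[m].min().round(1),S[m].max().round(1),A[m].min().round(1),A[m].max().round(1))
E
python3 kl.py k2
```

```text
time_s: 48.08
ee_pos: [0.5475, 0.3388, 0.1211]
eef_rot: [-1.573, -0.002, -1.771]
ft_force: [-0.1, 0.5, -0.9]
width: 0.0086
time_s: 48.2
ee_pos: [0.5478, 0.3387, 0.1224]
eef_rot: [-1.571, -0.001, -1.771]
ft_force: [0.2, -0.5, -1.4]
width: 0.0089
[547.8 338.7 122.4] [-9.0020e+01 -3.0000e-02 -1.0146e+02] [ 0.2 -0.5 -1.4]
bow 3158 S -2.3 A 1.2 [39.3 22. ] 76.0 rng S [-11.3  11. ] A [-17.3  20.1] Z [177.5 186.3 192.7]
bow+collar brass 2313 S -1.0 A 1.2 [38.7 20.5] 74.1 rng S [-7.9  9.4] A [-17.4  20. ] Z [152.1 186.2 188. ]
locktop brass 1926 S -1.3 A 40.2 [29.9 30.2] 0.1 rng S [-16.   13.4] A [25.3 55. ] Z [76.2 78.8 80.3]
locktop all 2000 S -1.2 A 40.2 [30.4 30.2] 0.3 rng S [-16.1  13.6] A [25.2 55. ] Z [76.2 78.8 80.3]
slot 408 -1.2 39.7 -5.8 3.2 30.5 55.4
```

View pics/k2.png

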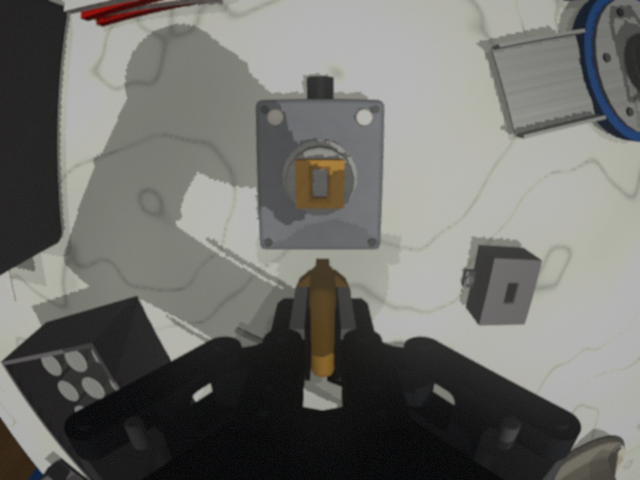

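The view shows the blade tip at (322,262) and the slot at (319,182), both upright. Refining the offset numerically.

```bash
cat > ks.py <<'E'
from h import *
c,Rm,s=tool();p,d,W,i=look('wrist');q=W[...,:2]-c[:2]
A=q@Rm[:2,2]*1000;S=q@Rm[:2,0]*1000;Z=W[...,2]*1000;T=c[2]*1000
pi=p.astype(int);br=(pi[...,0]>pi[...,2]+30)
def show(nm,m):
    if m.sum()>4: print(nm,m.sum(),'S',np.percentile(S[m],[2,50,98]).round(1),'A',np.percentile(A[m],[2,50,98]).round(1),'Z',np.percentile(Z[m],[2,50,98]).round(1))
k=br&(abs(A)<32)&(abs(S)<18)
show('bow top',k&(Z>T+61))
for z in(-8,-3,2,7,12,17,21,25,29,33): show('z%+d'%z,k&(Z>T+z)&(Z<T+z+5))
E
python3 ks.py; python3 - <<'E'
from h import *
# slot dark interior in wrist image k2 : use rays onto top plane z=.079
c,Rm,s=tool();info=optics.camera_info('wrist')
p=cv2.imread('pics/k2.png').astype(int)[:,:,::-1]
br=((p[...,0]>p[...,2]+30)).astype(np.uint8);roi=np.zeros_like(br);roi[140:225,280:360]=1;br&=roi
cs,h=cv2.findContours(br,cv2.RETR_CCOMP,cv2.CHAIN_APPROX_NONE)
for k,cc in enumerate(cs):
    if cv2.contourArea(cc)>40:
        P=np.array([px2w('wrist',x,.079,info)[:2] for x in cc[:,0]])-c[:2]
        t=np.stack([P@Rm[:2,0],P@Rm[:2,2]],-1)*1000
        print(h[0][k],cv2.minAreaRect(t.astype(np.float32)))
E
```

```text
bow top 2011 S [-3.6  0.6  4.8] A [-16.8   3.3  19.4] Z [184.2 186.7 188.2]
z+25 51 S [-9.8 -5.2  9.5] A [ 5.9  8.3 11.3] Z [151.4 152.3 152.6]
z+29 175 S [-9.5  6.3 10.8] A [ 6.   8.1 11.3] Z [152.  153.1 154.2]
[-1 -1  1 -1] ((-1.1726770401000977, 40.35963821411133), (30.56173324584961, 30.074365615844727), 89.93598937988281)
[-1 -1 -1  0] ((-0.9912309646606445, 40.7265625), (18.655824661254883, 10.436746597290039), 89.73778533935547)
```

```bash
python3 - <<'E'
from h import *
c,Rm,s=tool();p,d,W,i=look('wrist');q=W[...,:2]-c[:2]
A=q@Rm[:2,2]*1000;S=q@Rm[:2,0]*1000;Z=W[...,2]*1000;T=c[2]*1000
print(T)
for z in range(-10,36,4):
    m=(Z>T+z)&(Z<T+z+4)&(abs(S)<16)&(A>-12)&(A<20)
    if m.sum()>3: print(z,m.sum(),'S',S[m].min().round(1),S[m].max().round(1),'A',A[m].min().round(1),A[m].max().round(1),np.percentile(A[m],95).round(1))
for v in range(254,280,2): print(v,p[v,322],Z[v,322].round(1),A[v,322].round(1),S[v,322].round(1))
E
```

```text
122.80228113068803
-2 37 S -2.6 3.7 A 7.2 8.6 8.5
2 31 S -2.5 3.6 A 7.5 8.3 8.2
6 16 S -2.5 3.6 A 7.5 8.3 8.3
22 57 S -11.5 12.6 A 3.9 12.2 11.9
26 116 S -12.3 13.5 A 1.6 11.8 11.5
30 153 S -10.6 11.3 A 6.1 11.7 10.9
254 [159 160 150] 0.2 -33.5 0.6
256 [159 161 150] 0.6 -35.1 0.6
258 [124 123 114] 123.2 8.5 0.6
260 [67 58 41] 124.8 7.9 0.6
262 [67 56 38] 126.9 7.6 0.6
264 [66 55 39] 161.5 20.0 0.5
266 [68 56 40] 164.2 20.2 0.5
268 [65 54 37] 165.6 19.9 0.5
270 [69 57 39] 167.6 19.8 0.5
272 [68 56 39] 170.4 20.1 0.5
274 [67 56 40] 171.6 19.8 0.5
276 [67 57 36] 174.4 20.1 0.5
278 [67 55 36] 175.2 19.6 0.5
```

The key is upright with its axis at A=0, S=+0.6; the slot is at A=40.6, S=−1.1. Moving over it and lowering to just above.

```bash
python3 -m inch '[[[-1.7,0,15,0,0,0],[0,0,15,0,0,0],[0,0,10.5,0,0,0],[0,10,0,0,0,0],[0,15,0,0,0,0],[0,6,0,0,0,0],[0,0,0,0,0,0],[0,0,0,0,0,0]]]'
python3 -m inch '[[[0,0,0,0,0,0],[0,0,0,0,0,0]]]'
python3 - <<'E'
from h import *
c,Rm,s=tool();print((c*1000).round(1),np.degrees(s['eef_rot']).round(2))
info=optics.camera_info('wrist');p,d,W,i=look('wrist','k3');q=W[...,:2]-c[:2]
A=q@Rm[:2,2]*1000;S=q@Rm[:2,0]*1000;Z=W[...,2]*1000;T=c[2]*1000
m=(Z>76)&(Z<82)&(np.hypot(A,S)<30);print('lock top',m.sum(),'S',np.percentile(S[m],[1,99]).round(1),'A',np.percentile(A[m],[1,99]).round(1))
for z in range(-8,12,4):
    m=(Z>T+z)&(Z<T+z+4)&(abs(S)<8)&(A>-12)&(A<14)
    if m.sum()>3: print(z,m.sum(),'S',S[m].min().round(1),S[m].max().round(1),'A',A[m].min().round(1),A[m].max().round(1))
m=(Z>T+38)&(Z<T+62)&(abs(S)<8)&(A>14)&(A<24);print('bow front',A[m].mean() if m.any() else None,S[m].min() if m.any() else 0,S[m].max() if m.any() else 0)
E
```

```text
time_s: 49.35
ee_pos: [0.5884, 0.3334, 0.092]
eef_rot: [-1.57, 0.0, -1.77]
ft_force: [-0.2, 0.2, 0.1]
width: 0.0089
time_s: 49.6
ee_pos: [0.5884, 0.3333, 0.0918]
eef_rot: [-1.57, 0.0, -1.77]
ft_force: [0.5, 0.8, -1.0]
width: 0.0091
[588.4 333.3  91.8] [-8.9980e+01  3.0000e-02 -1.0144e+02]
lock top 1462 S [-13.5  16.1] A [-9.1 14.4]
-4 16 S -2.6 3.7 A 7.2 8.3
0 35 S -2.5 3.6 A 7.4 8.6
4 32 S -2.5 3.6 A 7.3 8.2
bow front 18.94276919023607 -4.521863596897414 5.713073531415381
```

```bash
python3 -m inch '[[[0.7,0,-0.3,0,0,0],[0,5,0,0,0,0],[0,5,0,0,0,0],[0,4,0,0,0,0],[0,0,0,0,0,0],[0,0,0,0,0,0]]]'
python3 -c "
from h import *
c,R_,s=tool();print(c,s['ft_force'],s['wrist_torque'])"
```

```text
time_s: 50.4
ee_pos: [0.5879, 0.3325, 0.0776]
eef_rot: [-1.571, 0.0, -1.771]
ft_force: [-0.3, 1.1, -1.5]
width: 0.0091
[0.58793485 0.33253229 0.07760499] [-0.29099323  1.07856158 -1.50621487] [ 0.00431564 -0.01831989  0.03945412]
```

It enters freely (tip ~7 mm below the mouth). Pushing on to the collar.

```bash
python3 -m inch '[[[0,5,0,0,0,0],[0,5,0,0,0,0],[0,5,0,0,0,0],[0,4,0,0,0,0],[0,0,0,0,0,0],[0,0,0,0,0,0]]]'
python3 -m inch '[[[0,1,0,0,0,0],[0,1,0,0,0,0],[0,1,0,0,0,0],[0,0,0,0,0,0],[0,0,0,0,0,0]]]'
python3 -c "
from h import *
c,R_,s=tool();print(c,s['ft_force'],s['wrist_torque'])
p,d,W,i=look('scene');q=W[(np.hypot(W[...,0]-.587,W[...,1]-.333)<.022)&(W[...,2]>.1)&(W[...,2]<.13)];print(len(q))"
```

```text
time_s: 51.15
ee_pos: [0.5879, 0.3325, 0.0587]
eef_rot: [-1.571, 0.0, -1.771]
ft_force: [-0.6, -0.4, -0.4]
width: 0.0088
time_s: 51.78
ee_pos: [0.588, 0.3326, 0.0562]
eef_rot: [-1.57, 0.0, -1.77]
ft_force: [-2.6, 0.6, 5.0]
width: 0.0092
[0.58795757 0.33257526 0.05623221] [-2.6233794   0.55169776  4.96520719] [-0.24088436  0.91395858 -0.02610298]
242
```

```bash
python3 -m inch '[[[0,0,0,0,6,0],[0,0,0,0,7,0],[0,0,0,0,7,0],[0,0,0,0,7,0],[0,0,0,0,7,0],[0,0,0,0,7,0],[0,0,0,0,7,0],[0,0,0,0,0,0]]]'
python3 -m inch '[[[0,0,0,0,7,0],[0,0,0,0,7,0],[0,0,0,0,7,0],[0,0,0,0,7,0],[0,0,0,0,6,0],[0,0,0,0,0,0],[0,0,0,0,0,0]]]'
python3 -m inch '[[[0,0,0,0,3,0],[0,0,0,0,3,0],[0,0,0,0,1.5,0],[0,0,0,0,0,0],[0,0,0,0,0,0]]]'
python3 -c "
from h import *
c,R_,s=tool();print(c,np.degrees(s['eef_rot']),s['ft_force'],s['wrist_torque'])"
```

```text
time_s: 52.82
ee_pos: [0.5879, 0.3318, 0.0563]
eef_rot: [-1.57, -0.0, -2.61]
ft_force: [-2.6, -2.3, 5.5]
width: 0.0089
time_s: 53.7
ee_pos: [0.5873, 0.3316, 0.0562]
eef_rot: [-1.569, -0.001, 3.081]
ft_force: [-4.5, -3.0, 7.2]
width: 0.0088
time_s: 54.32
ee_pos: [0.5871, 0.3316, 0.0562]
eef_rot: [-1.569, -0.001, 2.951]
ft_force: [-5.8, -3.6, 8.2]
width: 0.0088
[0.58713426 0.33160369 0.05624559] [-8.99088741e+01 -4.11635471e-02  1.69059701e+02] [-5.77129118 -3.59311553  8.23068848] [-1.04811864  1.90596127 -0.00511509]
```

```bash
python3 -m inch '[[[0,0,0,0,2,0],[0,0,0,0,2,0],[0,0,0,0,0,0],[0,0,0,0,0,0]]]'
python3 -c "
from h import *
c,R_,s=tool();print(c,np.degrees(s['eef_rot']),s['ft_force'],s['wrist_torque'])"
```

```text
time_s: 54.82
ee_pos: [0.5871, 0.3316, 0.0562]
eef_rot: [-1.569, -0.001, 2.881]
ft_force: [-5.7, -2.7, 7.8]
width: 0.0091
[0.58706827 0.33158524 0.05623184] [-8.99027998e+01 -4.18479288e-02  1.65058906e+02] [-5.73456812 -2.71823082  7.76244402] [-1.03775382  1.95844337 -0.03888598]
```

```bash
python3 -m inch '[[[0,0,0,0,2,0],[0,0,0,0,2,0],[0,0,0,0,2,0],[0,0,0,0,0,0],[0,0,0,0,0,0]]]'
python3 - <<'E'
from h import *
c,R_,s=tool();print(c,np.degrees(s['eef_rot']),s['ft_force'],s['wrist_torque'])
for n in('scene','side'):
    p,d,W,i=look(n)
    m=(np.hypot(W[...,0]-.587,W[...,1]-.332)<.03)&(W[...,2]>.074)&(W[...,2]<.083)
    t=W[m][:,:2]*1000;print(n,len(t),cv2.minAreaRect(t.astype(np.float32)))
E
```

```text
time_s: 55.45
ee_pos: [0.587, 0.3316, 0.0562]
eef_rot: [-1.569, -0.001, 2.776]
ft_force: [-6.3, -3.3, 7.2]
width: 0.0088
[0.586975   0.33159022 0.05622959] [-8.98943171e+01 -3.87617677e-02  1.59059849e+02] [-6.31333925 -3.29977792  7.17252002] [-1.04825516  2.05959706  0.03303086]
scene 138 ((585.9456176757812, 333.677001953125), (30.481781005859375, 32.11087417602539), 76.23397064208984)
side 41 ((585.989013671875, 330.53863525390625), (31.768495559692383, 31.33133888244629), 80.79454803466797)
```

```bash
python3 -m inch '[[[0,0,0,0,2,0],[0,0,0,0,2,0],[0,0,0,0,0,0],[0,0,0,0,0,0]]]'
python3 - <<'E'
from h import *
c,R_,s=tool();print(c,np.degrees(s['eef_rot']),s['ft_force'],s['wrist_torque'],s['joint_pos'][5],s['joint_efforts'][5])
E
```

```text
time_s: 56.05
ee_pos: [0.5869, 0.3317, 0.0562]
eef_rot: [-1.569, -0.001, 2.707]
ft_force: [-6.1, -3.7, 8.4]
width: 0.0088
[0.5869154  0.3317422  0.05624159] [-8.98949781e+01 -3.03633185e-02  1.55099601e+02] [-6.13125497 -3.65328782  8.35663222] [-0.97674833  2.16902547  0.27049278] -1.1803216734594366 -0.31150035560131073
```

Torque jumps to 0.27 N m, so the stop is reached. Releasing and rising.

```bash
python3 -m inch '[[[0,0,0,0,-1,0],[0,0,0,0,0,0]]]'
python3 -m inch '[[[0,0,0,0,0,0],[0,0,0,0,0,0],[0,0,0,0,0,0],[0,0,0,0,0,0]]]' 0.45
python3 -m inch '[[[0,-15,0,0,0,0],[0,-30,0,0,0,0],[0,-45,0,0,0,0],[0,-50,0,0,0,0],[0,-20,-40,0,0,0],[0,0,-40,0,0,0],[0,0,0,0,0,0],[0,0,0,0,0,0]]]'
python3 - <<'E'
from h import *
c,Rm,s=tool();print(c)
u=np.array([.9914,.1305])
for n in('wrist','scene','side'):
    p,d,W,i=look(n,'f_'+n);X,Y,Z=[W[...,k]*1000 for k in range(3)]
    near=np.hypot(X-587,Y-332)<30
    m=near&(Z>110)&(Z<135)
    if m.sum()>5: print(n,'bow',m.sum(),cv2.minAreaRect(np.stack([X[m],Y[m]],-1).astype(np.float32)),'z',np.percentile(Z[m],[2,50,98]).round(1))
    q=W[...,:2]-[.646,.0133+{'scene':.0018,'side':-.0018,'wrist':0}[n]];L=q@u*1000;S=q@[-u[1],u[0]]*1000
    m=(L>24)&(L<48)&(abs(S)<16)&(Z>95)&(Z<160)
    if m.any():print(n,'bar',m.sum(),np.percentile(L[m],[2,50,98]).round(1),'Z',np.percentile(Z[m],[2,50,98]).round(1))
    m=(abs(S)<9)&(L<-14)&(L>-65)&(Z>108)&(Z<125)
    if m.any():print(n,'head L',np.percentile(L[m],[1,99]).round(1))
    rr=np.hypot(L,S);m=(rr<34)&(rr>16)&(Z>60)&(Z<95)
    if m.any():print(n,'stack top',np.percentile(Z[m],[90,98]).round(1))
E
```

```text
time_s: 56.3
ee_pos: [0.5869, 0.3317, 0.0562]
eef_rot: [-1.569, -0.001, 2.724]
ft_force: [-6.0, -1.5, 8.3]
width: 0.009
time_s: 56.8
ee_pos: [0.5879, 0.3325, 0.0553]
eef_rot: [-1.571, -0.0, 2.724]
ft_force: [0.2, -0.2, -0.5]
width: 0.0384
time_s: 57.8
ee_pos: [0.6204, 0.4054, 0.216]
eef_rot: [-1.571, 0.001, 2.724]
ft_force: [0.2, -0.5, 0.2]
width: 0.0385
[0.62039211 0.40540157 0.2159781 ]
wrist bow 691 ((587.3877563476562, 330.765869140625), (39.372474670410156, 10.51318073272705), 66.11312103271484) z [116.3 120.1 122. ]
scene bow 192 ((586.699951171875, 332.79718017578125), (39.407466888427734, 10.870039939880371), 69.88762664794922) z [110.5 118.8 122. ]
scene bar 102 [25.4 32.7 37.2] Z [115.2 121.8 125.2]
scene head L [-50.9 -14.6]
scene stack top [85.4 86.7]
side bow 28 ((584.5205078125, 327.8100280761719), (39.241233825683594, 8.117439270019531), 72.89540100097656) z [110.3 116.6 120.3]
side bar 43 [24.2 28.5 35.5] Z [113.5 120.  123.7]
side head L [-52.  -15.1]
side stack top [83.9 84.7]
```

```bash
python3 -m inch '[[[0,-20,0,0,0,0],[0,0,0,0,0,0],[0,0,0,0,0,0],[0,0,0,0,0,0]]]'; python3 -c "
from rig import job;print(job.hand_in())"
```

```text
time_s: 58.45
ee_pos: [0.62, 0.4054, 0.2348]
eef_rot: [-1.57, -0.001, 2.724]
ft_force: [0.2, -0.2, 0.7]
width: 0.0385
the job is handed in; nothing more can be done
None
```

The feeder is reloaded and the job is handed in at about 58 s. All three round dies I found are on the post, the pin is home with its loop shut, and the key is turned to its stop in the lock. No verdict was reported, so the results below are from my own camera and force checks.

**Checks at the end:**
- **Dies:** the stack top reads 84–87 mm, against 85 mm for three dies lying flat. I saw no fourth round die on the bench. The hexagonal die was not touched.
- **Pin:** pushed until it met resistance (about 5 N). Its tip then stood 26.5 mm past the post axis, which puts the shoulder about 9.5 mm from the hole centre (10 mm is home).
- **Loop:** the bar's top is at 120–125 mm on the far side of the post. That puts the bar level with the pin, so the loop is shut.
- **Key:** the top of the bow reads 120–122 mm, against 121 mm for fully in.
- **Lock:** I turned the key until the torque rose to 0.27 N m at the stop. The lock angle itself was not read. The key ended 10–13° past a quarter turn, which I put down to play in the slot (about 9° by the given sizes).

**What went wrong or disagreed:**
- **Missed first grasp:** the reported TCP lay about 38 mm beyond the real fingertips, so the fingers closed above the first die. I measured the offset and allowed for it from then on.
- **Moved die:** one die had been knocked about 37 mm aside mid-run. I found it again and picked it up from there.
- **Cameras:** the scene and side cameras differed by about 3.5 mm in y, so I used their average and close wrist views.

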